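# Set up a flanged bearing housing for driving its bearing out

### The arm

A 6-joint arm with a two-finger parallel gripper is mounted at the origin on the work surface. World frame = base frame: x ahead of the robot, y to its left, z up, the work surface at z = 0. Lengths are in m, angles in rad, forces in N, time in s.
With the tool pointing down it reaches from about 0.375 to 0.975 m from the base axis. Payload 3.8 kg.
Tool frame: the origin (TCP) lies on the mounting face of the last link; the fingertips stand 173 mm ahead of it and the grasp point (between the pads) lies 155 mm ahead of it (bot.hold_point_z is the distance from the TCP to the grasp point, in m); z points along the fingers, y is the line along which they close (so a half turn about z gives the same grasp; the last joint's range is limited). The gripper opens to 85 mm and grips with 20 to 120 N. Pads are 22 mm wide; open, the fingers measure 114 mm over their backs; the gripper's body (76 mm by 85 mm) begins 54 mm behind the grasp point. The pads swing forward as they close: fully open they stand 13 mm farther back than shut.
Start: joints at [-1.34, 0.264, 1.604, -0, 1.274, -0.037], TCP at [0.179, -0.651, 0.405] pointing down, gripper open.
Joint ranges: [-2.63, 2.63], [-0.94, 2.18], [0.31, 2.57], [-1.31, 4.45], [0, 2.66], [-2.55, 2.55]. Speed limits (rad/s): [2.57, 2.57, 3.14, 3.14, 3.14, 3.14].

### API

Orientations are given as a rotation vector (axis times angle).
In Python, from workcell import bot, optics gives the robot as it stands.
- The arm moves only by the shell command python3 -m jog 'ROWS' [OPENING] [FORCE]. ROWS is JSON, a list of rows, each an object of numbers: "dx", "dy", "dz": the shift along the tool's x, y, z in mm; "ax", "ay", "az": the turn, a rotation vector about the tool's x, y, z in degrees. A call has 1 to 20 rows; each row shifts and turns the commanded pose from where the row before left it, along the tool's axes as they then stand; what a row does not reach is not made up. A row lasts 1/12 s, in which the tool goes at most 41.7 mm and 7.16 degrees, less where a joint would pass 70% of its speed; a pose out of reach is approached as far as the arm can. A call with a gripper value outside its range is refused whole. OPENING is the opening, from 0 (shut) to 1 (fully open), set as the call begins (- or left out, the last holds). The fingers move at their own pace and stop on an object; FORCE is the grip in N (left out, the last holds). Time passes only in rows, so rows that do not move let the fingers close. It gives the time, the measured TCP pose, the force, the opening and the grip force at its end, in the units of the state.
- bot.read_state(): the state, without advancing time (a new reading comes with each control period).
- optics.read_camera(name): name is "side" or "top" or "wrist"; returns a dict with "img" (420x560x3 uint8, red, green, blue), "vertical_fov" (degrees; the focal length in pixels is half the picture's height over the tangent of half this angle, whatever the lens; pixels are square), "cx", "cy" (the principal point, pixels), "R" (3x3) and "t" (3): a world point X has camera coordinates R X + t; the wrist camera has in their place "tool_from_camera" (4x4, takes a point from camera to tool coordinates, whose origin is the TCP and whose axes are the flange's). Camera axes: x right, y down, z forward; pixel columns grow to the right and rows downward; lengths in m; the calibration is good to about 2 mm. A picture is of the moment at which its call begins: read the wrist's pose just before it. There is no depth.
- bot.finish_job(): hands the job in; it is judged then, once.
The state is a dict: "time": time; "q": joint angles; "joint_vel": joint speeds; "joint_torque": joint torques, N m; "tool_pos": TCP position; "tcp_rot": TCP orientation; "wrist_force": force on the tool from outside, world axes, zero at the start; "torque": the same for the moment, N m; "width": opening from 0.0 (shut) to 1.0 (fully open); "grip_force": force on a finger pad.
Only numpy, scipy, OpenCV 4.12 (cv2) and the standard library are available. Lean on these libraries where they do the work, as an engineer would, in place of code of your own. Each camera call takes 0.05 s, during which the arm holds its last target. There are 200 camera calls.

### The job

Set up the bearing housing on the steel striking plate so that its bearing can be driven out: stand the open tin in the middle of the plate to catch the bearing, and the two tall wooden blocks upright and close beside it, one towards the plate's left end and one towards its right. Lay the housing flange down and level across both blocks with its bore centred over the tin, then stand the driver whose foot fits the bore upright in it, on the bearing. Set each piece down rather than dropping it, and leave the low block and the wide-footed driver where they are.

Things in the scene. Friction and masses are not known exactly. Their poses are not given: they have to be found in the camera images.
- plate: striking plate: dark flat steel plate fixed on the bench, 130 (its x, front to back) by 220 (its y, right to left) by 10 mm thick; origin at the centre of its underside, z up, +y to its left end as seen from the robot, x away from the robot; it may lie turned up to 0.3 rad
- tin: round open tin of bare metal, 66 mm outside diameter, 40 mm high, wall 2.5 mm; origin at the centre of its underside, z up
- block_a: tall plain pale wooden block, 60 (its x) by 40 (its y) by 55 mm high; origin at the centre of its underside, z up. It and block_b serve alike: either may go on either side of the tin
- block_b: tall pale wooden block of the same size, 60 (its x) by 40 (its y) by 55 mm high, with a dark old bolt hole in its top; origin at the centre of its underside, z up
- housing: bearing housing of bare cast aluminium, 0.6 to 0.9 kg, lying flange down: round flange 150 mm diameter, 12 mm thick, four bolt holes; central round boss 54 mm diameter, top 50 mm above the underside, with a 40 mm bore 12 mm deep whose floor is the bearing, 38 mm above the underside. Origin: centre of the flange's underside, z up along the boss. Grip the boss from above
- driver: the driver that fits: steel, standing on its foot, foot 32 mm diameter and 12 mm thick, shank 22 mm diameter up to 100 mm above the underside; origin at the centre of the foot's underside, z up along the shank
- low_block: bystander: low pale wooden block, 60 (its x) by 40 (its y) by only 30 mm high, too low for this job; origin at the centre of its underside. Stays where it is
- wide_driver: bystander: steel driver like the other but with a foot of 54 mm diameter, too wide for the bore; same 22 mm shank up to 100 mm; origin at the centre of the foot's underside. Stays where it is

How it is judged:
By the outcome, as a careful person would: the job done as asked, in the order asked, and still so for the second after the job is handed in, with the robot touching nothing.
It also fails if it takes over 117 s, if anything falls off the work surface, if the arm or the gripper's body presses on something with over 40 N, if the wrist force passes 120 N, or if a joint passes its speed limit or range.

## Working session

There is one attempt and no reset: what is moved stays moved. The work goes in short steps, Python scripts to look and compute and a shell command to move; the robot and the scene stay as the last step left them, time stands still between calls to the robot, and variables do not carry over. Pictures are saved under pics/ and viewed, at most 14 in all, crops included, and the job is handed in when it is done.

```bash
ls; mkdir -p pics; python3 - <<'E'
from workcell import bot, optics
import cv2
print(bot.read_state(), bot.hold_point_z)
for n in ("top","side"):
    c=optics.read_camera(n); cv2.imwrite(f"pics/{n}0.png",c["img"][:,:,::-1]); print(n,c["vertical_fov"],c["cx"],c["cy"],c["R"],c["t"])
E
```

```text
pics
{'time': 0.0, 'q': array([-1.33990465e+00,  2.64757097e-01,  1.60538078e+00,  4.20660968e-05,
        1.27370962e+00, -3.69000965e-02]), 'joint_vel': array([-6.02839303e-04, -1.79620709e-05, -1.39941307e-04,  8.42102053e-04,
        5.06616764e-04,  1.25995381e-03]), 'joint_torque': array([ 1.59438014e-04, -5.15107369e+01, -3.67315793e+01, -1.15906510e-04,
        1.29452418e-02, -1.22511605e-05]), 'tool_pos': array([ 0.17853222, -0.65060212,  0.40335528]), 'tcp_rot': array([-3.11124785e+00, -4.19071211e-01,  2.79947433e-04]), 'wrist_force': array([-0.4790545 , -0.72589295, -0.6283938 ]), 'torque': array([0.00941016, 0.06132806, 0.02475861]), 'grip_force': 0.0, 'width': 1.0000914395015819} 0.1547
top 44.775465205833136 276.5610894394661 204.80153497618497 [[-6.13712346e-03 -9.99980880e-01  7.58522335e-04]
 [-9.87174990e-01  5.93752014e-03 -1.59531457e-01]
 [ 1.59523903e-01 -1.72785853e-03 -9.87192554e-01]] [0.02301492 0.54810856 1.16806332]
side 55.65979697368052 278.4629914984355 214.37883674119834 [[-0.8381267  -0.54509607  0.0203448 ]
 [-0.41329277  0.6102436  -0.67586377]
 [ 0.3559954  -0.57486783 -0.73674572]] [0.4553109  0.24359353 0.83642346]
```

View pics/top0.png

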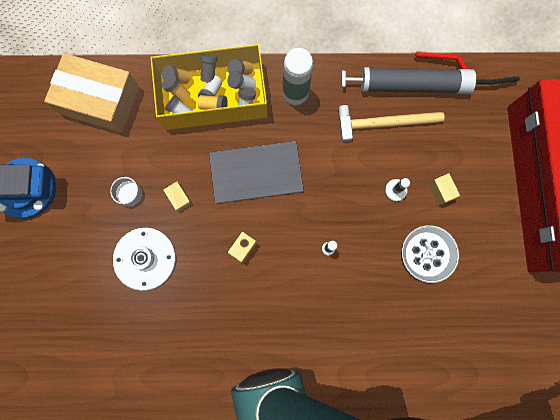

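View pics/side0.png

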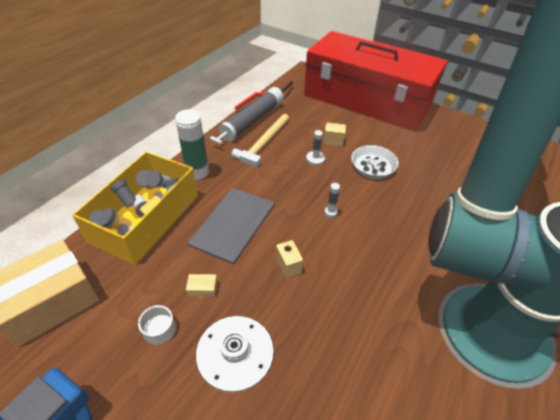

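The top view shows the plate (255,172), tin (126,192), housing (144,258), bolt-hole block (242,247), plain blocks (176,196) and (445,190), narrow driver (330,248), wide driver (398,188). In the side view the block at (201,285) looks low. I'll zoom in to check this and measure.

```bash
cat > h.py <<'E'
import numpy as np, cv2
from workcell import bot, optics
from scipy.spatial.transform import Rotation as Ro
def cam(n):
    s=bot.read_state(); c=optics.read_camera(n); 
    if n=="wrist":
        T=np.eye(4); T[:3,:3]=Ro.from_rotvec(s["tcp_rot"]).as_matrix(); T[:3,3]=s["tool_pos"]
        W=T@np.array(c["tool_from_camera"]); c["R"]=W[:3,:3].T; c["t"]=-W[:3,:3].T@W[:3,3]
    c["f"]=c["img"].shape[0]/2/np.tan(np.radians(c["vertical_fov"]/2)); c["bgr"]=np.ascontiguousarray(c["img"][:,:,::-1]); return c
def ray(c,uv):
    u,v=uv; d=c["R"].T@np.array([(u-c["cx"])/c["f"],(v-c["cy"])/c["f"],1]); return -c["R"].T@c["t"],d
def plane(c,uv,z):
    o,d=ray(c,uv); return o+d*(z-o[2])/d[2]
def proj(c,X):
    p=c["R"]@np.array(X)+c["t"]; return np.array([c["cx"]+c["f"]*p[0]/p[2],c["cy"]+c["f"]*p[1]/p[2]])
def tri(c1,a,c2,b):
    o1,d1=ray(c1,a);o2,d2=ray(c2,b); A=np.stack([d1,-d2],1); s=np.linalg.lstsq(A,o2-o1,rcond=None)[0]
    p,q=o1+s[0]*d1,o2+s[1]*d2; return (p+q)/2,np.linalg.norm(p-q)
def blobs(m,amin=60):
    cs,_=cv2.findContours(m.astype(np.uint8),cv2.RETR_EXTERNAL,cv2.CHAIN_APPROX_NONE)
    return sorted([c for c in cs if cv2.contourArea(c)>amin],key=lambda c:-cv2.contourArea(c))
E
python3 - <<'E'
from h import *
t=cam("top"); s=cam("side")
def crop(c,u,v,k): return cv2.resize(c["bgr"][v-25:v+25,u-33:u+33],(264,200),interpolation=cv2.INTER_CUBIC)
A=[(t,176,196),(t,242,247),(t,445,190),(s,201,285),(s,289,258),(s,335,134),(t,126,192),(t,330,248),(s,330,200)]
I=[crop(*a,4) for a in A]; cv2.imwrite("pics/m.png",np.vstack([np.hstack(I[i:i+3]) for i in (0,3,6)]))
for n,c in (("t",t),("s",s)):
    h=cv2.cvtColor(c["bgr"],cv2.COLOR_BGR2HSV)
    for u,v in ([(176,193),(443,187),(255,172),(20,160),(120,270)] if n=="t" else [(201,283),(335,132),(230,225)]): print(n,u,v,h[v,u])
h=cv2.cvtColor(t["bgr"],cv2.COLOR_BGR2HSV)
m=(h[...,1]<70)&(h[...,2]>50)&(h[...,2]<120); m[:135]=0; m[205:]=0
for b in blobs(m,500):
    p=cv2.approxPolyDP(b,5,True)[:,0]; r=cv2.boxPoints(cv2.minAreaRect(b)); print(cv2.contourArea(b),p.tolist(),[plane(t,x,.01).round(3).tolist() for x in r])
m=(h[...,1]<60)&(h[...,2]>150)
m[:135]=0
for b in blobs(m,40):
    e=cv2.fitEllipse(b); print("white",cv2.contourArea(b),np.round(e[0],1),np.round(e[1],1),plane(t,e[0],.012).round(3))
m=(h[...,0]>14)&(h[...,0]<32)&(h[...,1]>60)&(h[...,2]>170);m[:135]=0
for b in blobs(m,40):
    r=cv2.minAreaRect(b); print("wood",cv2.contourArea(b),np.round(r[0],1),np.round(r[1],1),r[2])
E
```

```text
t 176 193 [ 24 101 247]
t 443 187 [ 27  92 249]
t 255 172 [101  17 123]
t 20 160 [106 187 198]
t 120 270 [100   6 253]
s 201 283 [ 25  86 246]
s 335 132 [ 19 114 195]
s 230 225 [110  12 129]
780.0 [[0, 165], [0, 194], [27, 194], [29, 166]] [[0.658, 0.704, 0.01], [0.657, 0.632, 0.01], [0.584, 0.627, 0.01], [0.585, 0.698, 0.01]]
white 2984.0 [143.4 258.6] [60.2 63.1] [0.425 0.34  0.012]
white 2496.5 [430.  253.6] [55.  57.8] [ 0.432 -0.349  0.012]
white 557.0 [123.6 190. ] [25.9 27.5] [0.592 0.395 0.012]
white 271.0 [397.  188.6] [19.3 24.3] [ 0.592 -0.276  0.012]
white 143.0 [328.9 247.3] [12.  15.7] [ 0.449 -0.106  0.012]
white 83.0 [282.  413.4] [50.4 54.5] [0.07  0.01  0.012]
white 47.5 [ 37.6 205.1] [7.1 8.8] [0.556 0.603 0.012]
wood 408.0 [241.3 246.3] [17.  26.1] 34.99202346801758
wood 378.0 [446.7 187.4] [26.4 16.1] 63.43495178222656
wood 366.0 [175.9 195.3] [24.3 16.5] 58.392494201660156
```

View pics/m.png

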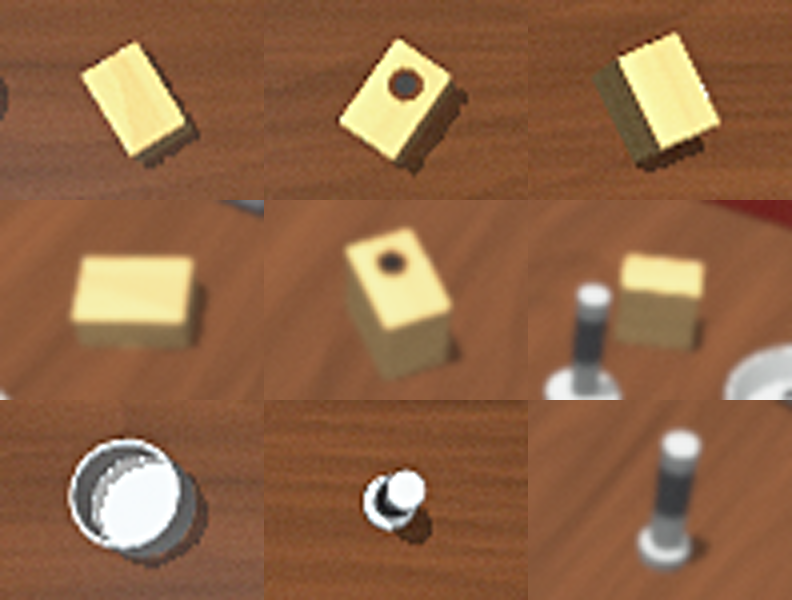

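The crops settle it: the block at (176,195) is the low one, and the tall ones are the bolt-hole block at (242,247) and the plain block at (445,190). The tin is open upward and its rim is centred near (124,191). The narrow driver stands with its top at about (334,247).

```bash
python3 - <<'E'
from h import *
t=cam("top"); s=cam("side")
h=cv2.cvtColor(t["bgr"],cv2.COLOR_BGR2HSV)
def rect(b,z):
    r=np.array([plane(t,x,z)[:2] for x in b.reshape(-1,2)]).astype(np.float32)*1000
    return r
m=(h[...,1]<45)&(h[...,2]>95)&(h[...,2]<150); m[:135]=0; m[208:]=0; m[:,:205]=0;m[:,310:]=0
b=blobs(m,500)[0]; print("plate",cv2.minAreaRect(rect(b,.01)))
m=(h[...,0]>14)&(h[...,0]<32)&(h[...,1]>60)&(h[...,2]>170);m[:135]=0
for b in blobs(m,300): print("wood",[cv2.minAreaRect(rect(b,z)) for z in (.055,)])
hs=cv2.cvtColor(s["bgr"],cv2.COLOR_BGR2HSV)
g=t["bgr"]
def white(c,hh,box,thr,sat=60):
    u0,v0,u1,v1=box; m=np.zeros(hh.shape[:2],bool); m[v0:v1,u0:u1]=((hh[...,1]<sat)&(hh[...,2]>thr))[v0:v1,u0:u1]; return m
# tin rim
b=cv2.convexHull(blobs(white(t,h,(100,165,150,215),150),100)[0]); print("tin",cv2.minEnclosingCircle(rect(b,.04)), cv2.fitEllipse(b))
# housing flange
b=cv2.convexHull(blobs(white(t,h,(100,220,190,300),150),500)[0]); print("flange",cv2.minEnclosingCircle(rect(b,.012)))
# housing boss bore / bearing centre : dark ring
m=np.zeros(h.shape[:2],bool); m[245:272,128:160]=(h[...,2]<140)[245:272,128:160]
for b in blobs(m,5): print("dark",cv2.contourArea(b),plane(t,cv2.fitEllipse(b)[0],.045).round(4))
# driver tri of top & foot
for box in((318,235,345,262),):
    b=blobs(white(t,h,box,200),5)
    for x in b: print("drv",cv2.contourArea(x),cv2.minEnclosingCircle(x))
    print(plane(t,(330+(403-264-132)/4-.5,248+(490-500)/4-.5),.1))
x=blobs(white(s,hs,(315,175,350,225),190),5)
for y in x: print("drv side",cv2.contourArea(y),cv2.minEnclosingCircle(y))
E
```

```text
plate ((638.0299072265625, 71.07252502441406), (128.6924591064453, 218.14205932617188), 7.556254863739014)
wood [((449.2138671875, 102.454345703125), (39.63986587524414, 60.33378219604492), 55.2076416015625)]
wood [((585.9335327148438, -383.5996398925781), (60.555015563964844, 39.11298751831055), 23.155616760253906)]
wood [((570.612060546875, 257.4073791503906), (58.92169189453125, 38.55665588378906), 32.274234771728516)]
tin ((586.9342651367188, 386.2210998535156), 33.42021179199219) ((123.5405044555664, 190.01629638671875), (26.50823211669922, 27.987611770629883), 47.87026596069336)
flange ((425.5183410644531, 340.4477233886719), 75.40792846679688)
dark 121.5 [0.4252 0.3387 0.045 ]
dark 36.0 [0.4255 0.3492 0.045 ]
drv 56.0 ((332.0, 245.0), 4.472236156463623)
drv 20.5 ((327.0, 248.0), 6.082862854003906)
[ 0.4473279  -0.10204271  0.1       ]
drv side 34.0 ((334.9444580078125, 185.22222900390625), 4.129549026489258)
drv side 18.0 ((330.0, 210.5), 5.590270042419434)
```

```bash
cat > d.py <<'E'
# python3 d.py x y z psi (grasp target in mm, TCP z mm, tool-x yaw deg): needed turn, then shift at the final yaw and at the present yaw
import sys; from h import *
def rep(x,y,z,psi):
    s=bot.read_state(); R=Ro.from_rotvec(s["tcp_rot"]).as_matrix(); p=s["tool_pos"]*1000
    now=np.degrees(np.arctan2(R[1,0],R[0,0])); 
    d=np.array([x,y,z])-p; f=np.radians(psi)
    print("t %.2f pos"%s["time"],p.round(1),"psi %.1f tilt"%now,R[:,2].round(3),"| az %.1f"%((now-psi+180)%360-180),"| final-yaw dx %.1f dy %.1f dz %.1f"%(d[0]*np.cos(f)+d[1]*np.sin(f),d[0]*np.sin(f)-d[1]*np.cos(f),-d[2]),"| now-yaw",(R.T@d).round(1),"w %.3f g %.1f F"%(s["width"],s["grip_force"]),s["wrist_force"].round(1),"q",s["q"].round(2))
rep(*map(float,sys.argv[1:5]))
E
python3 -m jog '[{"az":-6.9},{"az":-6.9},{"az":-6.9},{"az":-6.9},{"az":-6.9},{"az":-6.9},{"az":-6.9},{"az":-6.9},{"az":-6.9},{"az":-6.9},{"az":-6.9},{"az":-6.3}]'
python3 d.py 587 386 240 97.6
```

```text
t 0.30 pos [ 178.6 -650.8  404.2] psi 15.3 tilt [-0.     0.001 -1.   ] | az -82.3 | final-yaw dx 973.7 dy 541.9 dz 164.2 | now-yaw [ 668.2 -891.7  164.9] w 0.998 g 0.0 F [-0.4 -0.  -0.8] q [-1.34  0.26  1.6  -0.    1.27 -0.04]invalid input
```

```bash
python3 -m jog '[{"dx":0,"dy":0,"dz":0,"ax":0,"ay":0,"az":-6.9}]' ; python3 -m jog '[{"az":-6.9}]' 1 40
```

```text
time: 0.38
tool_pos: [0.1786, -0.6509, 0.4044]
tcp_rot: [-3.082, -0.607, -0.0]
wrist_force: [0.6, -0.2, 0.5]
width: 1.0
grip_force: 0.0invalid input
```

```bash
python3 -m jog '[{"dx":0,"dy":0,"dz":0,"ax":0,"ay":0,"az":-6.9},{"dx":0,"dy":0,"dz":0,"ax":0,"ay":0,"az":-6.9},{"dx":0,"dy":0,"dz":0,"ax":0,"ay":0,"az":-6.9},{"dx":0,"dy":0,"dz":0,"ax":0,"ay":0,"az":-6.9},{"dx":0,"dy":0,"dz":0,"ax":0,"ay":0,"az":-6.9},{"dx":0,"dy":0,"dz":0,"ax":0,"ay":0,"az":-6.9},{"dx":0,"dy":0,"dz":0,"ax":0,"ay":0,"az":-6.9},{"dx":0,"dy":0,"dz":0,"ax":0,"ay":0,"az":-6.9},{"dx":0,"dy":0,"dz":0,"ax":0,"ay":0,"az":-6.9},{"dx":0,"dy":0,"dz":0,"ax":0,"ay":0,"az":-6.9},{"dx":0,"dy":0,"dz":0,"ax":0,"ay":0,"az":-6.3}]' 1 40
python3 d.py 587 386 240 97.6
```

```text
time: 1.3
tool_pos: [0.1786, -0.6509, 0.4046]
tcp_rot: [-2.063, -2.369, -0.0]
wrist_force: [-0.2, -0.6, -0.5]
width: 0.999
grip_force: 0.0
t 1.30 pos [ 178.6 -650.9  404.6] psi 97.9 tilt [-0.  0. -1.] | az 0.3 | final-yaw dx 973.8 dy 541.9 dz 164.6 | now-yaw [971.1 546.7 164.8] w 0.999 g 0.0 F [-0.2 -0.6 -0.5] q [-1.34  0.26  1.6   0.    1.27 -1.48]
```

```bash
python3 -m jog '[{"dx":34.7,"dy":19.5,"dz":0,"ax":0,"ay":0,"az":0},{"dx":34.7,"dy":19.5,"dz":0,"ax":0,"ay":0,"az":0},{"dx":34.7,"dy":19.5,"dz":0,"ax":0,"ay":0,"az":0},{"dx":34.7,"dy":19.5,"dz":0,"ax":0,"ay":0,"az":0},{"dx":34.7,"dy":19.5,"dz":0,"ax":0,"ay":0,"az":0},{"dx":34.7,"dy":19.5,"dz":0,"ax":0,"ay":0,"az":0},{"dx":34.7,"dy":19.5,"dz":0,"ax":0,"ay":0,"az":0},{"dx":34.7,"dy":19.5,"dz":0,"ax":0,"ay":0,"az":0},{"dx":34.7,"dy":19.5,"dz":0,"ax":0,"ay":0,"az":0},{"dx":34.7,"dy":19.5,"dz":0,"ax":0,"ay":0,"az":0},{"dx":34.7,"dy":19.5,"dz":0,"ax":0,"ay":0,"az":0},{"dx":34.7,"dy":19.5,"dz":0,"ax":0,"ay":0,"az":0},{"dx":34.7,"dy":19.5,"dz":0,"ax":0,"ay":0,"az":0},{"dx":34.7,"dy":19.5,"dz":0,"ax":0,"ay":0,"az":0}]'
python3 -m jog '[{"dx":34.7,"dy":19.5,"dz":10,"ax":0,"ay":0,"az":0},{"dx":34.7,"dy":19.5,"dz":10,"ax":0,"ay":0,"az":0},{"dx":34.7,"dy":19.5,"dz":10,"ax":0,"ay":0,"az":0},{"dx":34.7,"dy":19.5,"dz":10,"ax":0,"ay":0,"az":0},{"dx":34.7,"dy":19.5,"dz":10,"ax":0,"ay":0,"az":0},{"dx":34.7,"dy":19.5,"dz":10,"ax":0,"ay":0,"az":0},{"dx":34.7,"dy":19.5,"dz":10,"ax":0,"ay":0,"az":0},{"dx":34.7,"dy":19.5,"dz":10,"ax":0,"ay":0,"az":0},{"dx":34.7,"dy":19.5,"dz":10,"ax":0,"ay":0,"az":0},{"dx":34.7,"dy":19.5,"dz":10,"ax":0,"ay":0,"az":0},{"dx":34.7,"dy":19.5,"dz":10,"ax":0,"ay":0,"az":0},{"dx":34.7,"dy":19.5,"dz":10,"ax":0,"ay":0,"az":0},{"dx":34.7,"dy":19.5,"dz":10,"ax":0,"ay":0,"az":0},{"dx":34.7,"dy":19.5,"dz":10,"ax":0,"ay":0,"az":0}]'
python3 d.py 587 386 176 97.6
python3 - <<'E'
from h import *
c=cam("wrist"); cv2.imwrite("pics/w1.png",c["bgr"]); print(c["f"],proj(c,[.587,.386,.04]))
E
```

```text
time: 2.47
tool_pos: [0.3855, -0.1316, 0.4051]
tcp_rot: [2.07, 2.361, 0.001]
wrist_force: [0.8, -0.4, -0.1]
width: 1.001
grip_force: 0.0
time: 3.63
tool_pos: [0.5927, 0.386, 0.264]
tcp_rot: [2.07, 2.363, -0.0]
wrist_force: [1.1, 0.2, 0.0]
width: 1.001
grip_force: 0.0
t 3.63 pos [592.7 386.  264. ] psi 97.6 tilt [-0. -0. -1.] | az -0.0 | final-yaw dx 0.8 dy -5.6 dz 88.0 | now-yaw [ 0.8 -5.6 88. ] w 1.001 g 0.0 F [1.1 0.2 0. ] q [ 0.54  0.43  1.65 -0.    1.06  0.41]
295.87689167182197 [274.70847092 232.19019   ]
```

View pics/w1.png

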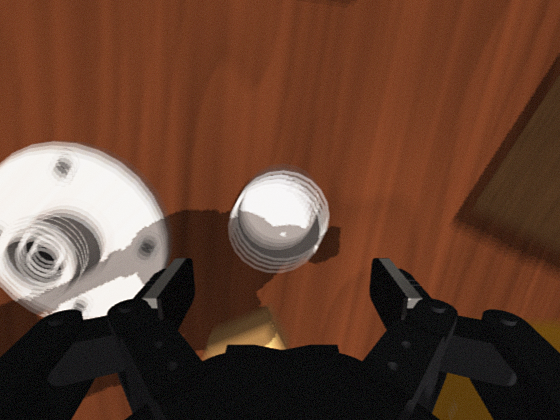

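The picture is smeared by motion; the tin rim is around (279,219), against a predicted (275,232). I'll measure again now that the arm has settled.

```bash
cat >> h.py <<'E'
def hsv(c): return cv2.cvtColor(c["bgr"],cv2.COLOR_BGR2HSV)
def circ(c,m,z,amin=300):
    for b in blobs(m,amin):
        P=np.array([plane(c,x,z)[:2] for x in cv2.convexHull(b).reshape(-1,2)]).astype(np.float32)*1000
        (x,y),r=cv2.minEnclosingCircle(P); mx=P.max(0);mn=P.min(0); print("circ c %.1f %.1f r %.1f bboxc"%(x,y,r),((mx+mn)/2).round(1),"px",b.reshape(-1,2).mean(0).round(0))
E
python3 - <<'E'
from h import *
c=cam("wrist");c=cam("wrist"); h=hsv(c); s=bot.read_state(); print(s["time"],s["tool_pos"])
m=np.zeros(h.shape[:2],bool); m[150:290,215:345]=(h[...,1]<80)[150:290,215:345]; circ(c,m,.04); cv2.imwrite("pics/w2.png",c["bgr"])
E
python3 d.py 587 386 176 97.6
```

```text
3.7833 [0.59215871 0.38629813 0.2619766 ]
circ c 585.7 389.7 r 35.8 bboxc [586.6 389.7] px [274. 231.]
t 3.78 pos [592.2 386.3 262. ] psi 97.7 tilt [-0.003 -0.001 -1.   ] | az 0.1 | final-yaw dx 0.4 dy -5.2 dz 86.0 | now-yaw [ 0.5 -4.9 86. ] w 1.003 g 0.0 F [-0.3 -0.8 -0.1] q [0.54 0.43 1.65 0.   1.06 0.41]
```

View pics/w2.png

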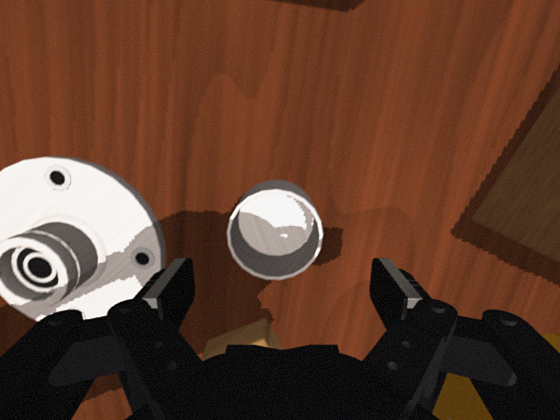

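The sharp picture shows the tin rim centred at about (275,233), as predicted. Next I descend and grip.

```bash
python3 -m jog '[{"dx":0,"dy":-3,"dz":20,"ax":0,"ay":0,"az":0},{"dx":1,"dy":-2,"dz":25,"ax":0,"ay":0,"az":0},{"dx":0,"dy":0,"dz":25,"ax":0,"ay":0,"az":0},{"dx":0,"dy":0,"dz":16,"ax":0,"ay":0,"az":0},{"dx":0,"dy":0,"dz":0,"ax":0,"ay":0,"az":0},{"dx":0,"dy":0,"dz":0,"ax":0,"ay":0,"az":0}]'
python3 -m jog '[{"dx":0,"dy":0,"dz":0,"ax":0,"ay":0,"az":0},{"dx":0,"dy":0,"dz":0,"ax":0,"ay":0,"az":0},{"dx":0,"dy":0,"dz":0,"ax":0,"ay":0,"az":0},{"dx":0,"dy":0,"dz":0,"ax":0,"ay":0,"az":0},{"dx":0,"dy":0,"dz":0,"ax":0,"ay":0,"az":0},{"dx":0,"dy":0,"dz":0,"ax":0,"ay":0,"az":0},{"dx":0,"dy":0,"dz":0,"ax":0,"ay":0,"az":0}]' 0 40
python3 d.py 638 71 187 97.6
```

```text
time: 4.28
tool_pos: [0.5868, 0.3832, 0.1781]
tcp_rot: [-2.071, -2.362, 0.004]
wrist_force: [-0.0, 0.5, -0.3]
width: 0.999
grip_force: 0.0
time: 4.87
tool_pos: [0.5886, 0.3849, 0.1816]
tcp_rot: [2.069, 2.362, 0.007]
wrist_force: [0.9, -1.5, 6.6]
width: 0.774
grip_force: 45.1
t 4.87 pos [588.6 384.9 181.6] psi 97.5 tilt [ 0.004  0.002 -1.   ] | az -0.1 | final-yaw dx -317.7 dy 7.5 dz -5.4 | now-yaw [-317.6    7.8   -5.8] w 0.774 g 45.1 F [ 0.9 -1.5  6.6] q [ 0.54  0.51  1.71 -0.    0.92  0.41]
```

```bash
python3 -m jog '[{"dx":0,"dy":0,"dz":-20,"ax":0,"ay":0,"az":0},{"dx":0,"dy":0,"dz":-30,"ax":0,"ay":0,"az":0},{"dx":0,"dy":0,"dz":-30,"ax":0,"ay":0,"az":0},{"dx":-20,"dy":1,"dz":-10,"ax":0,"ay":0,"az":0},{"dx":-35,"dy":1,"dz":0,"ax":0,"ay":0,"az":0},{"dx":-38,"dy":1,"dz":0,"ax":0,"ay":0,"az":0},{"dx":-38,"dy":1,"dz":0,"ax":0,"ay":0,"az":0},{"dx":-38,"dy":1,"dz":0,"ax":0,"ay":0,"az":0},{"dx":-38,"dy":1,"dz":0,"ax":0,"ay":0,"az":0},{"dx":-38,"dy":1,"dz":0,"ax":0,"ay":0,"az":0},{"dx":-38,"dy":1,"dz":15,"ax":0,"ay":0,"az":0},{"dx":-26,"dy":0,"dz":25,"ax":0,"ay":0,"az":0},{"dx":-10,"dy":0,"dz":20,"ax":0,"ay":0,"az":0},{"dx":0,"dy":0,"dz":0,"ax":0,"ay":0,"az":0},{"dx":0,"dy":0,"dz":0,"ax":0,"ay":0,"az":0},{"dx":0,"dy":0,"dz":0,"ax":0,"ay":0,"az":0}]'
python3 d.py 638 71 192 97.6
python3 - <<'E'
from h import *
c=cam("wrist"); h=hsv(c); cv2.imwrite("pics/w3.png",c["bgr"]); 
E
```

```text
time: 6.2
tool_pos: [0.6375, 0.0699, 0.2098]
tcp_rot: [2.07, 2.363, 0.002]
wrist_force: [0.3, -0.1, -0.5]
width: 0.769
grip_force: 45.0
t 6.20 pos [637.5  69.9 209.8] psi 97.6 tilt [ 0.001  0.001 -1.   ] | az -0.0 | final-yaw dx 1.0 dy 0.7 dz 17.8 | now-yaw [ 1.   0.6 17.8] w 0.769 g 45.0 F [ 0.3 -0.1 -0.5] q [ 0.07  0.38  1.84  0.    0.92 -0.06]
```

View pics/w3.png

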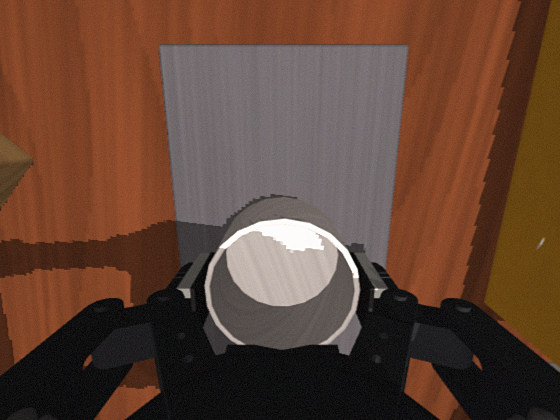

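The tin is held at (283,290) and centred between the plate edges (160 and 407 at row 45). I'll lower it, moving dx 1 mm.

```bash
python3 -m jog '[{"dx":1,"dy":0.6,"dz":8,"ax":0,"ay":0,"az":0},{"dx":0,"dy":0,"dz":5,"ax":0,"ay":0,"az":0},{"dx":0,"dy":0,"dz":2,"ax":0,"ay":0,"az":0},{"dx":0,"dy":0,"dz":1,"ax":0,"ay":0,"az":0},{"dx":0,"dy":0,"dz":1,"ax":0,"ay":0,"az":0},{"dx":0,"dy":0,"dz":0,"ax":0,"ay":0,"az":0}]'
python3 d.py 638 71 191 97.6
```

```text
time: 6.75
tool_pos: [0.6375, 0.0704, 0.1918]
tcp_rot: [-2.07, -2.363, -0.0]
wrist_force: [-0.8, 1.0, 0.1]
width: 0.774
grip_force: 45.0
t 6.75 pos [637.5  70.4 191.8] psi 97.6 tilt [ 0.  0. -1.] | az -0.0 | final-yaw dx 0.5 dy 0.5 dz 0.8 | now-yaw [0.5 0.5 0.8] w 0.774 g 45.0 F [-0.8  1.   0.1] q [ 0.07  0.4   1.85  0.    0.89 -0.06]
```

```bash
python3 -m jog '[{"dx":0.5,"dy":0.5,"dz":1,"ax":0,"ay":0,"az":0},{"dx":0,"dy":0,"dz":0,"ax":0,"ay":0,"az":0}]'
python3 -m jog '[{"dx":0,"dy":0,"dz":1,"ax":0,"ay":0,"az":0},{"dx":0,"dy":0,"dz":0,"ax":0,"ay":0,"az":0}]'
python3 -m jog '[{"dx":0,"dy":0,"dz":1,"ax":0,"ay":0,"az":0},{"dx":0,"dy":0,"dz":0,"ax":0,"ay":0,"az":0}]'
```

```text
time: 6.92
tool_pos: [0.6381, 0.0705, 0.1917]
tcp_rot: [2.07, 2.363, -0.0]
wrist_force: [-2.2, -0.1, 4.4]
width: 0.769
grip_force: 45.4
time: 7.08
tool_pos: [0.6382, 0.0705, 0.1917]
tcp_rot: [2.07, 2.362, 0.0]
wrist_force: [-5.6, -1.6, 11.5]
width: 0.769
grip_force: 45.8
time: 7.25
tool_pos: [0.6382, 0.0705, 0.1916]
tcp_rot: [2.07, 2.362, -0.0]
wrist_force: [-8.2, -0.6, 15.5]
width: 0.774
grip_force: 46.3
```

```bash
python3 -m jog '[{"dx":0,"dy":0,"dz":-2.5,"ax":0,"ay":0,"az":0},{"dx":0,"dy":0,"dz":0,"ax":0,"ay":0,"az":0}]'
python3 -m jog '[{"dx":0,"dy":0,"dz":0,"ax":0,"ay":0,"az":0},{"dx":0,"dy":0,"dz":0,"ax":0,"ay":0,"az":0},{"dx":0,"dy":0,"dz":0,"ax":0,"ay":0,"az":0},{"dx":0,"dy":0,"dz":-10,"ax":0,"ay":0,"az":0},{"dx":0,"dy":0,"dz":-20,"ax":0,"ay":0,"az":0},{"dx":0,"dy":0,"dz":-25,"ax":0,"ay":0,"az":0},{"dx":0,"dy":0,"dz":-25,"ax":0,"ay":0,"az":7},{"dx":0,"dy":0,"dz":0,"ax":0,"ay":0,"az":7},{"dx":0,"dy":0,"dz":0,"ax":0,"ay":0,"az":7},{"dx":0,"dy":0,"dz":0,"ax":0,"ay":0,"az":7},{"dx":0,"dy":0,"dz":0,"ax":0,"ay":0,"az":7},{"dx":0,"dy":0,"dz":0,"ax":0,"ay":0,"az":7},{"dx":0,"dy":0,"dz":0,"ax":0,"ay":0,"az":0.4}]' 1 40
python3 d.py 449.2 102.5 270 55.2
```

```text
time: 7.42
tool_pos: [0.6385, 0.0706, 0.1922]
tcp_rot: [2.07, 2.361, 0.002]
wrist_force: [0.5, -0.5, -0.9]
width: 0.768
grip_force: 45.0
time: 8.5
tool_pos: [0.638, 0.0707, 0.2718]
tcp_rot: [2.787, 1.45, 0.001]
wrist_force: [0.1, 1.1, -0.8]
width: 1.0
grip_force: 0.0
t 8.50 pos [638.   70.7 271.8] psi 55.0 tilt [ 0.001  0.    -1.   ] | az -0.2 | final-yaw dx -81.7 dy -173.2 dz 1.8 | now-yaw [ -82.4 -172.9    1.7] w 1.000 g 0.0 F [ 0.1  1.1 -0.8] q [0.07 0.31 1.8  0.   1.03 0.68]
```

```bash
python3 -m jog '[{"dx":-16.4,"dy":-34.6,"dz":0,"ax":0,"ay":0,"az":0},{"dx":-16.4,"dy":-34.6,"dz":0,"ax":0,"ay":0,"az":0},{"dx":-16.4,"dy":-34.6,"dz":0,"ax":0,"ay":0,"az":0},{"dx":-16.4,"dy":-34.6,"dz":0,"ax":0,"ay":0,"az":0},{"dx":-16.4,"dy":-34.6,"dz":0,"ax":0,"ay":0,"az":0},{"dx":0,"dy":0,"dz":10,"ax":0,"ay":0,"az":0},{"dx":0,"dy":0,"dz":0,"ax":0,"ay":0,"az":0},{"dx":0,"dy":0,"dz":0,"ax":0,"ay":0,"az":0}]'
python3 - <<'E'
from h import *
c=cam("wrist"); h=hsv(c); cv2.imwrite("pics/w4.png",c["bgr"])
m=(h[...,0]>14)&(h[...,0]<34)&(h[...,1]>50)&(h[...,2]>120); m[360:]=0
for b in blobs(m,500):
    P=np.array([plane(c,x,.055)[:2] for x in b.reshape(-1,2)]).astype(np.float32)*1000; print(cv2.minAreaRect(P),b.reshape(-1,2).mean(0))
E
python3 d.py 449.2 102.5 190 55.2
```

```text
time: 9.17
tool_pos: [0.4495, 0.1024, 0.2616]
tcp_rot: [2.783, 1.457, 0.002]
wrist_force: [0.4, -0.1, 0.3]
width: 0.998
grip_force: 0.0
((450.3511657714844, 104.88825988769531), (41.71513748168945, 59.25944519042969), 53.751651763916016) [279.56647399 233.17919075]
t 9.22 pos [450.4 102.4 262. ] psi 55.2 tilt [ 0.002  0.    -1.   ] | az 0.0 | final-yaw dx -0.6 dy -1.0 dz 72.0 | now-yaw [-0.7 -1.2 72. ] w 1.004 g 0.0 F [ 0.6  0.4 -0.3] q [ 0.17 -0.    2.19 -0.    0.95  0.78]
```

View pics/w4.png

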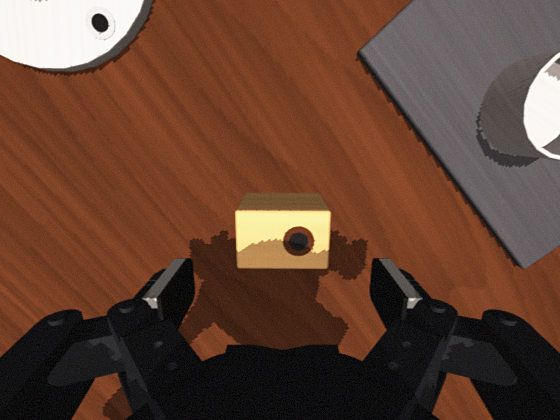

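The block's top face spans (236–330, 210–268) and is square to the gripper. I'll descend and grip.

```bash
python3 -m jog '[{"dx":0,"dy":-0.5,"dz":20,"ax":0,"ay":0,"az":0},{"dx":0.5,"dy":0,"dz":25,"ax":0,"ay":0,"az":0},{"dx":0,"dy":0,"dz":20,"ax":0,"ay":0,"az":0},{"dx":0,"dy":0,"dz":7,"ax":0,"ay":0,"az":0},{"dx":0,"dy":0,"dz":0,"ax":0,"ay":0,"az":0},{"dx":0,"dy":0,"dz":0,"ax":0,"ay":0,"az":0}]'
python3 -m jog '[{"dx":0,"dy":0,"dz":0,"ax":0,"ay":0,"az":0},{"dx":0,"dy":0,"dz":0,"ax":0,"ay":0,"az":0},{"dx":0,"dy":0,"dz":0,"ax":0,"ay":0,"az":0},{"dx":0,"dy":0,"dz":0,"ax":0,"ay":0,"az":0},{"dx":0,"dy":0,"dz":0,"ax":0,"ay":0,"az":0},{"dx":0,"dy":0,"dz":0,"ax":0,"ay":0,"az":0},{"dx":0,"dy":0,"dz":0,"ax":0,"ay":0,"az":0}]' 0 50
python3 d.py 449.2 102.5 190 55.2
python3 - <<'E'
from h import *
t=cam("top");h=hsv(t); m=np.zeros(h.shape[:2],bool); m[150:200,235:280]=((h[...,2]>150)|(h[...,2]<80))[150:200,235:280]
m2=np.zeros_like(m); m2[150:200,235:280]=(h[...,2]>165)[150:200,235:280]; circ(t,m2,.05,50)
cv2.imwrite("pics/t2.png",cv2.resize(t["bgr"][130:210,200:310],None,fx=7,fy=7,interpolation=cv2.INTER_CUBIC))
E
```

```text
time: 9.72
tool_pos: [0.4502, 0.1029, 0.1895]
tcp_rot: [2.785, 1.454, 0.0]
wrist_force: [0.1, 0.5, 0.4]
width: 1.003
grip_force: 0.0
time: 10.3
tool_pos: [0.4502, 0.1032, 0.1908]
tcp_rot: [2.784, 1.454, 0.005]
wrist_force: [0.7, 0.1, 5.6]
width: 0.693
grip_force: 54.9
t 10.30 pos [450.2 103.2 190.8] psi 55.2 tilt [ 0.004  0.001 -1.   ] | az -0.0 | final-yaw dx -1.1 dy -0.4 dz 0.8 | now-yaw [-1.1 -0.4  0.8] w 0.693 g 54.9 F [0.7 0.1 5.6] q [ 0.17  0.11  2.23 -0.    0.8   0.78]
circ c 638.0 72.7 r 33.8 bboxc [638.2  72. ] px [254. 168.]
```

View pics/t2.png

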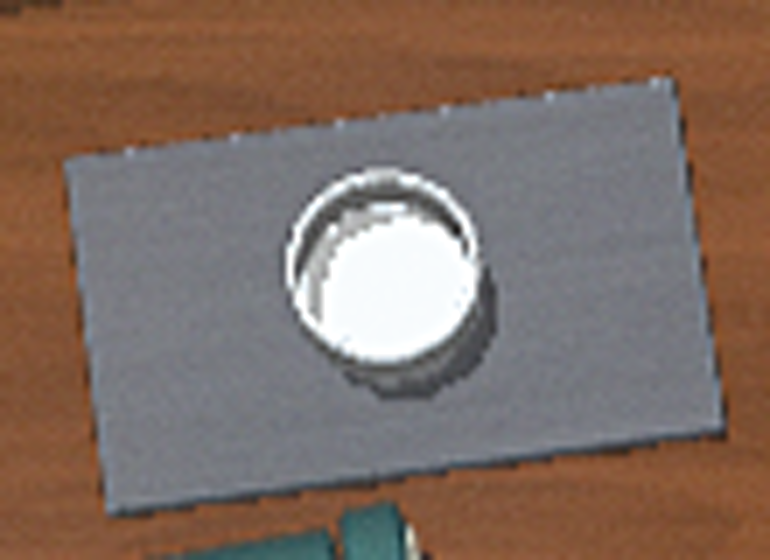

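The tin stands in the middle of the plate: centred at crop (383,268), measured (638,72), against the plate centre (638,71). The block goes to the left side.

```bash
python3 -m jog '[{"dx":0,"dy":0,"dz":-20,"ax":0,"ay":0,"az":0},{"dx":0,"dy":0,"dz":-30,"ax":0,"ay":0,"az":-7},{"dx":0,"dy":0,"dz":-20,"ax":0,"ay":0,"az":-7},{"dx":0,"dy":0,"dz":0,"ax":0,"ay":0,"az":-7},{"dx":0,"dy":0,"dz":0,"ax":0,"ay":0,"az":-7},{"dx":0,"dy":0,"dz":0,"ax":0,"ay":0,"az":-7},{"dx":0,"dy":0,"dz":0,"ax":0,"ay":0,"az":-7},{"dx":1,"dy":20,"dz":0,"ax":0,"ay":0,"az":0},{"dx":1,"dy":36,"dz":0,"ax":0,"ay":0,"az":0},{"dx":1,"dy":36,"dz":0,"ax":0,"ay":0,"az":0},{"dx":0,"dy":36,"dz":0,"ax":0,"ay":0,"az":0},{"dx":0,"dy":34,"dz":0,"ax":0,"ay":0,"az":0},{"dx":0,"dy":20,"dz":15,"ax":0,"ay":0,"az":0},{"dx":0,"dy":0,"dz":25,"ax":0,"ay":0,"az":0},{"dx":0,"dy":0,"dz":0,"ax":0,"ay":0,"az":0},{"dx":0,"dy":0,"dz":0,"ax":0,"ay":0,"az":0}]'
python3 d.py 630.2 130.5 201 97.6
```

```text
time: 11.68
tool_pos: [0.6276, 0.1284, 0.2166]
tcp_rot: [-2.076, -2.353, 0.008]
wrist_force: [0.3, 0.4, -0.9]
width: 0.692
grip_force: 54.4
t 11.68 pos [627.6 128.4 216.6] psi 97.1 tilt [-0.006 -0.001 -1.   ] | az -0.5 | final-yaw dx 1.8 dy 2.8 dz 15.6 | now-yaw [ 1.8  2.9 15.6] w 0.692 g 54.4 F [ 0.3  0.4 -0.9] q [0.16 0.37 1.83 0.   0.94 0.04]
```

```bash
python3 -m jog '[{"dx":1.8,"dy":2.5,"dz":7,"ax":0,"ay":0,"az":-0.4},{"dx":0,"dy":0,"dz":4,"ax":0,"ay":0,"az":0},{"dx":0,"dy":0,"dz":2,"ax":0,"ay":0,"az":0},{"dx":0,"dy":0,"dz":0,"ax":0,"ay":0,"az":0},{"dx":0,"dy":0,"dz":0,"ax":0,"ay":0,"az":0}]'
python3 d.py 630.2 130.5 201 97.6
python3 - <<'E'
from h import *
c=cam("wrist"); h=hsv(c); cv2.imwrite("pics/w5.png",c["bgr"])
E
```

```text
time: 12.1
tool_pos: [0.6313, 0.1308, 0.2067]
tcp_rot: [2.07, 2.363, 0.001]
wrist_force: [-0.3, 0.9, -0.6]
width: 0.692
grip_force: 54.4
t 12.10 pos [631.3 130.8 206.7] psi 97.5 tilt [ 0.001  0.    -1.   ] | az -0.1 | final-yaw dx -0.1 dy -1.2 dz 5.7 | now-yaw [-0.1 -1.2  5.7] w 0.692 g 54.4 F [-0.3  0.9 -0.6] q [0.17 0.39 1.83 0.   0.92 0.03]
```

View pics/w5.png

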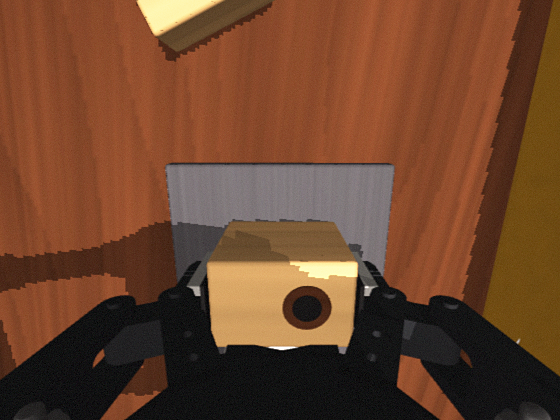

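The block is held square over the plate, with its top face at (210–355, 262–345) and the plate's left edge at row 163. I'll lower it.

```bash
python3 -m jog '[{"dx":0,"dy":-1,"dz":2,"ax":0,"ay":0,"az":0},{"dx":0,"dy":0,"dz":2,"ax":0,"ay":0,"az":0},{"dx":0,"dy":0,"dz":1,"ax":0,"ay":0,"az":0},{"dx":0,"dy":0,"dz":0,"ax":0,"ay":0,"az":0}]'
python3 -m jog '[{"dx":0,"dy":0,"dz":1.5,"ax":0,"ay":0,"az":0},{"dx":0,"dy":0,"dz":0,"ax":0,"ay":0,"az":0}]'
```

```text
time: 12.48
tool_pos: [0.6304, 0.1305, 0.201]
tcp_rot: [-2.07, -2.363, 0.0]
wrist_force: [-0.4, 0.1, -1.7]
width: 0.693
grip_force: 54.4
time: 12.65
tool_pos: [0.6307, 0.1306, 0.2008]
tcp_rot: [2.07, 2.363, -0.0]
wrist_force: [-2.3, -1.0, 5.5]
width: 0.698
grip_force: 55.0
```

```bash
python3 -m jog '[{"dx":0,"dy":0,"dz":-1,"ax":0,"ay":0,"az":0}]'
python3 -m jog '[{"dx":0,"dy":0,"dz":0,"ax":0,"ay":0,"az":0},{"dx":0,"dy":0,"dz":0,"ax":0,"ay":0,"az":0},{"dx":0,"dy":0,"dz":0,"ax":0,"ay":0,"az":0},{"dx":0,"dy":0,"dz":-10,"ax":0,"ay":0,"az":0},{"dx":0,"dy":0,"dz":-20,"ax":0,"ay":0,"az":0},{"dx":0,"dy":0,"dz":-30,"ax":0,"ay":0,"az":-5.2},{"dx":0,"dy":0,"dz":-30,"ax":0,"ay":0,"az":-5.2},{"dx":0,"dy":0,"dz":-10,"ax":0,"ay":0,"az":-5.2},{"dx":0,"dy":0,"dz":0,"ax":0,"ay":0,"az":0}]' 1 40
python3 d.py 586 -383.6 265 113.2
```

```text
time: 12.73
tool_pos: [0.6306, 0.1306, 0.2012]
tcp_rot: [2.07, 2.362, 0.001]
wrist_force: [1.6, 0.5, -0.9]
width: 0.696
grip_force: 54.3
time: 13.48
tool_pos: [0.6323, 0.1309, 0.3062]
tcp_rot: [1.724, 2.618, 0.009]
wrist_force: [-0.1, 0.7, 0.7]
width: 1.005
grip_force: 0.0
t 13.48 pos [632.3 130.9 306.2] psi 113.3 tilt [ 0.009  0.001 -1.   ] | az 0.1 | final-yaw dx -454.6 dy -245.3 dz 41.2 | now-yaw [-454.3 -246.2   40. ] w 1.005 g 0.0 F [-0.1  0.7  0.7] q [ 0.17  0.28  1.77  0.    1.08 -0.24]
```

```bash
python3 -m jog '[{"dx":-20,"dy":-10.5,"dz":0,"ax":0,"ay":0,"az":0},{"dx":-33.5,"dy":-18,"dz":0,"ax":0,"ay":0,"az":0},{"dx":-33.5,"dy":-18,"dz":0,"ax":0,"ay":0,"az":0},{"dx":-33.5,"dy":-18,"dz":0,"ax":0,"ay":0,"az":0},{"dx":-33.5,"dy":-18,"dz":0,"ax":0,"ay":0,"az":0},{"dx":-33.5,"dy":-18,"dz":0,"ax":0,"ay":0,"az":0},{"dx":-33.5,"dy":-18,"dz":0,"ax":0,"ay":0,"az":0},{"dx":-33.5,"dy":-18,"dz":0,"ax":0,"ay":0,"az":0},{"dx":-33.5,"dy":-18,"dz":0,"ax":0,"ay":0,"az":0},{"dx":-33.5,"dy":-18,"dz":0,"ax":0,"ay":0,"az":0},{"dx":-33.5,"dy":-18,"dz":0,"ax":0,"ay":0,"az":0},{"dx":-33.5,"dy":-18,"dz":0,"ax":0,"ay":0,"az":0},{"dx":-33.5,"dy":-18,"dz":0,"ax":0,"ay":0,"az":0},{"dx":-32.5,"dy":-18,"dz":0,"ax":0,"ay":0,"az":0},{"dx":0,"dy":0,"dz":20,"ax":0,"ay":0,"az":0},{"dx":0,"dy":0,"dz":20,"ax":0,"ay":0,"az":0},{"dx":0,"dy":0,"dz":0,"ax":0,"ay":0,"az":0},{"dx":0,"dy":0,"dz":0,"ax":0,"ay":0,"az":0}]'
python3 - <<'E'
from h import *
c=cam("wrist"); h=hsv(c); cv2.imwrite("pics/w6.png",c["bgr"])
m=(h[...,0]>14)&(h[...,0]<34)&(h[...,1]>50)&(h[...,2]>150); m[330:]=0
for b in blobs(m,500):
    P=np.array([plane(c,x,.055)[:2] for x in b.reshape(-1,2)]).astype(np.float32)*1000; print(cv2.minAreaRect(P),b.reshape(-1,2).mean(0))
E
python3 d.py 586 -383.6 190 113.2
```

```text
time: 14.98
tool_pos: [0.583, -0.3828, 0.2576]
tcp_rot: [-1.73, -2.615, -0.0]
wrist_force: [-0.6, -0.3, 0.4]
width: 0.998
grip_force: 0.0
((585.7072143554688, -382.9793701171875), (58.89683532714844, 38.60097885131836), 23.08863639831543) [287.32432432 247.28378378]
((730.5188598632812, -328.2594909667969), (23.284507751464844, 83.14274597167969), 4.397688865661621) [531.81003584 258.27956989]
t 15.03 pos [ 583.9 -382.9  259.5] psi 113.1 tilt [-0.002  0.002 -1.   ] | az -0.1 | final-yaw dx -1.5 dy 1.7 dz 69.5 | now-yaw [-1.6  1.8 69.5] w 1.001 g 0.0 F [-0.2 -0.4  0.1] q [-0.62  0.42  1.68  0.    1.05 -1.02]
```

The wrist view measures (585.7, −383.0), 58.9×38.6 mm at 23.1°, agreeing with the top view. I'll grip it.

```bash
python3 -m jog '[{"dx":-1.2,"dy":1.7,"dz":20,"ax":0,"ay":0,"az":0},{"dx":0,"dy":0,"dz":25,"ax":0,"ay":0,"az":0},{"dx":0,"dy":0,"dz":18,"ax":0,"ay":0,"az":0},{"dx":0,"dy":0,"dz":6,"ax":0,"ay":0,"az":0},{"dx":0,"dy":0,"dz":0,"ax":0,"ay":0,"az":0},{"dx":0,"dy":0,"dz":0,"ax":0,"ay":0,"az":0}]'
python3 -m jog '[{"dx":0,"dy":0,"dz":0,"ax":0,"ay":0,"az":0},{"dx":0,"dy":0,"dz":0,"ax":0,"ay":0,"az":0},{"dx":0,"dy":0,"dz":0,"ax":0,"ay":0,"az":0},{"dx":0,"dy":0,"dz":0,"ax":0,"ay":0,"az":0},{"dx":0,"dy":0,"dz":0,"ax":0,"ay":0,"az":0},{"dx":0,"dy":0,"dz":0,"ax":0,"ay":0,"az":0},{"dx":0,"dy":0,"dz":0,"ax":0,"ay":0,"az":0}]' 0 50
python3 d.py 586 -383.3 190 113.2
python3 -m jog '[{"dx":0,"dy":0,"dz":-20,"ax":0,"ay":0,"az":0},{"dx":0,"dy":0,"dz":-35,"ax":0,"ay":0,"az":5.2},{"dx":0,"dy":0,"dz":-35,"ax":0,"ay":0,"az":5.2},{"dx":0,"dy":0,"dz":-35,"ax":0,"ay":0,"az":5.2},{"dx":0,"dy":0,"dz":-5,"ax":0,"ay":0,"az":0},{"dx":0,"dy":0,"dz":0,"ax":0,"ay":0,"az":0}]'
python3 - <<'E'
from h import *
t=cam("top");h=hsv(t); m=np.zeros(h.shape[:2],bool); m[130:200,200:300]=((h[...,0]>14)&(h[...,0]<34)&(h[...,1]>50)&(h[...,2]>150))[130:200,200:300]
for b in blobs(m,50):
    P=np.array([plane(t,x,.065)[:2] for x in b.reshape(-1,2)]).astype(np.float32)*1000; print("left block",cv2.minAreaRect(P))
m=np.zeros(h.shape[:2],bool); m[150:200,235:280]=((h[...,2]>165)&(h[...,1]<45))[150:200,235:280]; circ(t,m,.05,50)
E
python3 d.py 645.8 13.5 216 97.6
```

```text
time: 15.53
tool_pos: [0.587, -0.3837, 0.1929]
tcp_rot: [1.729, 2.621, -0.0]
wrist_force: [0.9, -0.5, 0.2]
width: 1.003
grip_force: 0.0
time: 16.12
tool_pos: [0.5873, -0.3846, 0.1941]
tcp_rot: [1.729, 2.619, -0.0]
wrist_force: [-0.6, 0.2, 5.7]
width: 0.694
grip_force: 55.5
t 16.12 pos [ 587.3 -384.6  194.1] psi 113.1 tilt [ 0.003 -0.002 -1.   ] | az -0.1 | final-yaw dx 1.7 dy -0.7 dz 4.1 | now-yaw [ 1.7 -0.7  4.1] w 0.694 g 55.5 F [-0.6  0.2  5.7] q [-0.62  0.5   1.7   0.    0.94 -1.02]
time: 16.62
tool_pos: [0.5874, -0.3847, 0.3265]
tcp_rot: [2.064, 2.358, 0.001]
wrist_force: [-0.1, -1.2, -1.6]
width: 0.692
grip_force: 54.9
left block ((630.0821533203125, 129.32327270507812), (61.03461837768555, 39.290931701660156), 7.419764518737793)
circ c 638.0 72.7 r 33.8 bboxc [638.2  72. ] px [254. 168.]
t 16.67 pos [ 586.5 -384.1  323.2] psi 97.6 tilt [ 0.002 -0.002 -1.   ] | az 0.0 | final-yaw dx 386.3 dy 111.3 dz 107.2 | now-yaw [386.5 111.1 106.7] w 0.694 g 54.9 F [-0.8 -0.2 -1.6] q [-0.62  0.37  1.62 -0.    1.15 -0.75]
```

```bash
python3 -m jog '[{"dx":20,"dy":6,"dz":0,"ax":0,"ay":0,"az":0},{"dx":36.5,"dy":10.5,"dz":0,"ax":0,"ay":0,"az":0},{"dx":36.5,"dy":10.5,"dz":0,"ax":0,"ay":0,"az":0},{"dx":36.5,"dy":10.5,"dz":0,"ax":0,"ay":0,"az":0},{"dx":36.5,"dy":10.5,"dz":0,"ax":0,"ay":0,"az":0},{"dx":36.5,"dy":10.5,"dz":0,"ax":0,"ay":0,"az":0},{"dx":36.5,"dy":10.5,"dz":0,"ax":0,"ay":0,"az":0},{"dx":36.5,"dy":10.5,"dz":0,"ax":0,"ay":0,"az":0},{"dx":36.5,"dy":10.5,"dz":0,"ax":0,"ay":0,"az":0},{"dx":36.5,"dy":10.5,"dz":0,"ax":0,"ay":0,"az":0},{"dx":30,"dy":8,"dz":10,"ax":0,"ay":0,"az":0},{"dx":6,"dy":2,"dz":20,"ax":0,"ay":0,"az":0},{"dx":0,"dy":0,"dz":20,"ax":0,"ay":0,"az":0},{"dx":0,"dy":0,"dz":0,"ax":0,"ay":0,"az":0},{"dx":0,"dy":0,"dz":0,"ax":0,"ay":0,"az":0}]'
python3 d.py 645.8 13.5 204 97.6
```

```text
time: 17.92
tool_pos: [0.6433, 0.012, 0.2674]
tcp_rot: [-2.065, -2.359, 0.009]
wrist_force: [0.2, 0.5, -0.9]
width: 0.688
grip_force: 54.8
t 17.92 pos [643.3  12.  267.4] psi 97.6 tilt [-0.008  0.    -1.   ] | az 0.0 | final-yaw dx 1.1 dy 2.6 dz 63.4 | now-yaw [ 1.1  3.2 63.4] w 0.688 g 54.8 F [ 0.2  0.5 -0.9] q [-0.02  0.32  1.8  -0.    1.03 -0.15]
```

```bash
python3 -m jog '[{"dx":0.5,"dy":1,"dz":15,"ax":0,"ay":0,"az":0},{"dx":0.5,"dy":1,"dz":20,"ax":0,"ay":0,"az":0},{"dx":0,"dy":0,"dz":15,"ax":0,"ay":0,"az":0},{"dx":0,"dy":0,"dz":5,"ax":0,"ay":0,"az":0},{"dx":0,"dy":0,"dz":2,"ax":0,"ay":0,"az":0},{"dx":0,"dy":0,"dz":0,"ax":0,"ay":0,"az":0},{"dx":0,"dy":0,"dz":0,"ax":0,"ay":0,"az":0}]'
python3 d.py 645.8 13.5 204 97.6
```

```text
time: 18.5
tool_pos: [0.6479, 0.0127, 0.216]
tcp_rot: [2.07, 2.361, 0.002]
wrist_force: [0.9, -0.6, -0.9]
width: 0.697
grip_force: 54.8
t 18.50 pos [647.9  12.7 216. ] psi 97.5 tilt [ 0.002 -0.    -1.   ] | az -0.1 | final-yaw dx 1.1 dy -1.9 dz 12.0 | now-yaw [ 1.1 -2.  12. ] w 0.697 g 54.8 F [ 0.9 -0.6 -0.9] q [-0.02  0.38  1.82  0.    0.94 -0.15]
```

```bash
python3 -m jog '[{"dx":1,"dy":-1.7,"dz":5,"ax":0,"ay":0,"az":0},{"dx":0,"dy":0,"dz":4,"ax":0,"ay":0,"az":0},{"dx":0,"dy":0,"dz":1,"ax":0,"ay":0,"az":0},{"dx":0,"dy":0,"dz":1,"ax":0,"ay":0,"az":0},{"dx":0,"dy":0,"dz":0,"ax":0,"ay":0,"az":0}]'
python3 -m jog '[{"dx":0,"dy":0,"dz":1.5,"ax":0,"ay":0,"az":0},{"dx":0,"dy":0,"dz":0,"ax":0,"ay":0,"az":0}]'
```

```text
time: 18.92
tool_pos: [0.6454, 0.0139, 0.2042]
tcp_rot: [2.07, 2.363, 0.0]
wrist_force: [-0.8, -0.0, 1.7]
width: 0.694
grip_force: 54.9
time: 19.08
tool_pos: [0.6456, 0.0139, 0.2041]
tcp_rot: [2.07, 2.363, 0.0]
wrist_force: [-5.0, -0.2, 9.6]
width: 0.691
grip_force: 55.9
```

```bash
python3 -m jog '[{"dx":0,"dy":0,"dz":-1.5,"ax":0,"ay":0,"az":0}]'
python3 -m jog '[{"dx":0,"dy":0,"dz":0,"ax":0,"ay":0,"az":0},{"dx":0,"dy":0,"dz":0,"ax":0,"ay":0,"az":0},{"dx":0,"dy":0,"dz":0,"ax":0,"ay":0,"az":0},{"dx":0,"dy":0,"dz":-10,"ax":0,"ay":0,"az":0},{"dx":0,"dy":0,"dz":-20,"ax":0,"ay":0,"az":0},{"dx":0,"dy":0,"dz":-30,"ax":0,"ay":0,"az":0},{"dx":20,"dy":-10,"dz":-30,"ax":0,"ay":0,"az":0},{"dx":35,"dy":-17.4,"dz":0,"ax":0,"ay":0,"az":0},{"dx":35,"dy":-17.4,"dz":0,"ax":0,"ay":0,"az":0},{"dx":35,"dy":-17.4,"dz":0,"ax":0,"ay":0,"az":0},{"dx":35,"dy":-17.4,"dz":0,"ax":0,"ay":0,"az":0},{"dx":35,"dy":-17.4,"dz":0,"ax":0,"ay":0,"az":0},{"dx":35,"dy":-17.4,"dz":0,"ax":0,"ay":0,"az":0},{"dx":35,"dy":-17.4,"dz":0,"ax":0,"ay":0,"az":0},{"dx":35,"dy":-17.4,"dz":0,"ax":0,"ay":0,"az":0},{"dx":35,"dy":-17.4,"dz":0,"ax":0,"ay":0,"az":0},{"dx":17,"dy":-8.7,"dz":20,"ax":0,"ay":0,"az":0},{"dx":0,"dy":0,"dz":10,"ax":0,"ay":0,"az":0},{"dx":0,"dy":0,"dz":0,"ax":0,"ay":0,"az":0},{"dx":0,"dy":0,"dz":0,"ax":0,"ay":0,"az":0}]' 1 40
python3 - <<'E'
from h import *
c=cam("wrist"); h=hsv(c); cv2.imwrite("pics/w7.png",c["bgr"])
t=cam("top");h=hsv(t); m=np.zeros(h.shape[:2],bool); m[130:200,200:300]=((h[...,0]>14)&(h[...,0]<34)&(h[...,1]>50)&(h[...,2]>150))[130:200,200:300]
for b in blobs(m,50):
    P=np.array([plane(t,x,.065)[:2] for x in b.reshape(-1,2)]).astype(np.float32)*1000; print("block",cv2.minAreaRect(P))
m=np.zeros(h.shape[:2],bool); m[150:200,235:280]=((h[...,2]>165)&(h[...,1]<45))[150:200,235:280]; circ(t,m,.05,50)
E
python3 d.py 425.3 340 192 97.6
```

```text
time: 19.17
tool_pos: [0.6456, 0.0139, 0.2046]
tcp_rot: [2.07, 2.362, 0.001]
wrist_force: [0.8, -0.3, -1.1]
width: 0.697
grip_force: 54.7
time: 20.83
tool_pos: [0.4253, 0.3391, 0.2631]
tcp_rot: [2.07, 2.363, -0.003]
wrist_force: [0.6, 0.5, -0.5]
width: 1.0
grip_force: 0.0
block ((630.0751953125, 129.2205810546875), (61.08916473388672, 39.419395446777344), 7.574122428894043)
block ((645.1383056640625, 14.78969669342041), (60.90275192260742, 39.32851028442383), 7.686211109161377)
circ c 638.0 72.7 r 33.8 bboxc [638.2  72. ] px [254. 168.]
t 20.93 pos [426.4 339.  264.3] psi 97.5 tilt [ 0.001  0.    -1.   ] | az -0.1 | final-yaw dx 1.1 dy -1.0 dz 72.3 | now-yaw [ 1.1 -1.  72.3] w 0.995 g 0.0 F [-0.7 -0.1 -0.5] q [ 0.63  0.15  2.02 -0.    0.97  0.5 ]
```

View pics/w7.png

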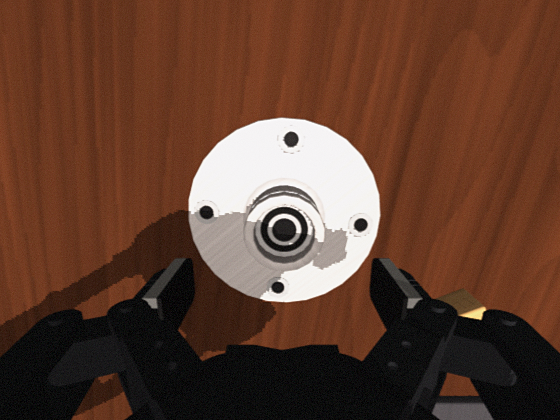

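Both blocks flank the tin with equal gaps. The wrist view shows the housing with its bearing centre at (284,230) and its flange roughly (189–380, 118–302). I'll work out its position.

```bash
python3 - <<'E'
from h import *
c=cam("wrist"); g=hsv(c)
m=np.zeros(g.shape[:2],bool); m[205:255,255:315]=(g[...,2]<90)[205:255,255:315]
circ(c,m,.038,50)
m=np.zeros(g.shape[:2],bool); m[110:305,185:385]=(g[...,1]<50)[110:305,185:385]&(g[...,2]>90)[110:305,185:385]; circ(c,m,.012,2000)
E
python3 d.py 425.3 340 192 97.6
```

```text
circ c 425.1 341.2 r 16.3 bboxc [424.9 341.2] px [281. 229.]
circ c 440.8 331.5 r 9.3 bboxc [441.  331.5] px [304. 247.]
circ c 425.0 342.0 r 73.9 bboxc [425.2 342.1] px [281. 209.]
t 20.98 pos [426.6 339.  264.5] psi 97.4 tilt [ 0.001  0.001 -1.   ] | az -0.2 | final-yaw dx 1.2 dy -1.2 dz 72.5 | now-yaw [ 1.1 -1.2 72.5] w 1.000 g 0.0 F [-0.1  0.4 -0.5] q [ 0.63  0.15  2.02 -0.    0.97  0.5 ]
```

```bash
python3 -m jog '[{"dx":1.8,"dy":-1.2,"dz":20,"ax":0,"ay":0,"az":0},{"dx":0,"dy":0,"dz":25,"ax":0,"ay":0,"az":0},{"dx":0,"dy":0,"dz":20,"ax":0,"ay":0,"az":0},{"dx":0,"dy":0,"dz":9,"ax":0,"ay":0,"az":0},{"dx":0,"dy":0,"dz":0,"ax":0,"ay":0,"az":0},{"dx":0,"dy":0,"dz":0,"ax":0,"ay":0,"az":0}]'
python3 -m jog '[{"dx":0,"dy":0,"dz":0,"ax":0,"ay":0,"az":0},{"dx":0,"dy":0,"dz":0,"ax":0,"ay":0,"az":0},{"dx":0,"dy":0,"dz":0,"ax":0,"ay":0,"az":0},{"dx":0,"dy":0,"dz":0,"ax":0,"ay":0,"az":0},{"dx":0,"dy":0,"dz":0,"ax":0,"ay":0,"az":0},{"dx":0,"dy":0,"dz":0,"ax":0,"ay":0,"az":0},{"dx":0,"dy":0,"dz":0,"ax":0,"ay":0,"az":0},{"dx":0,"dy":0,"dz":0,"ax":0,"ay":0,"az":0}]' 0 90
python3 d.py 425.2 340.8 188 97.6
python3 -m jog '[{"dx":0,"dy":0,"dz":-5,"ax":0,"ay":0,"az":0},{"dx":0,"dy":0,"dz":-20,"ax":0,"ay":0,"az":0},{"dx":0,"dy":0,"dz":-30,"ax":0,"ay":0,"az":0},{"dx":0,"dy":0,"dz":-30,"ax":0,"ay":0,"az":0},{"dx":0,"dy":0,"dz":-30,"ax":0,"ay":0,"az":0},{"dx":0,"dy":0,"dz":-10,"ax":0,"ay":0,"az":0},{"dx":0,"dy":0,"dz":0,"ax":0,"ay":0,"az":0},{"dx":0,"dy":0,"dz":0,"ax":0,"ay":0,"az":0}]'
python3 d.py 637.9 72.1 313 97.6
```

```text
time: 21.48
tool_pos: [0.4247, 0.341, 0.19]
tcp_rot: [2.072, 2.362, -0.0]
wrist_force: [0.5, 0.4, 0.7]
width: 0.999
grip_force: 0.0
time: 22.15
tool_pos: [0.4251, 0.342, 0.1919]
tcp_rot: [2.07, 2.362, 0.006]
wrist_force: [0.6, -1.6, 5.8]
width: 0.614
grip_force: 93.7
t 22.15 pos [425.1 342.  191.9] psi 97.5 tilt [ 0.003  0.002 -1.   ] | az -0.1 | final-yaw dx -1.2 dy -0.1 dz 3.9 | now-yaw [-1.2 -0.1  3.9] w 0.614 g 93.7 F [ 0.6 -1.6  5.8] q [ 0.63  0.25  2.06 -0.    0.83  0.5 ]
time: 22.82
tool_pos: [0.4235, 0.3411, 0.314]
tcp_rot: [-2.07, -2.363, 0.001]
wrist_force: [0.3, -0.4, -6.5]
width: 0.61
grip_force: 96.3
t 22.82 pos [423.5 341.1 314. ] psi 97.6 tilt [-0. -0. -1.] | az -0.0 | final-yaw dx -295.0 dy 176.9 dz 1.0 | now-yaw [-294.9  177.2    0.9] w 0.610 g 96.3 F [ 0.3 -0.4 -6.5] q [0.63 0.09 1.98 0.   1.07 0.5 ]
```

```bash
python3 -m jog '[{"dx":-16,"dy":9.7,"dz":0,"ax":0,"ay":0,"az":0},{"dx":-31,"dy":18.6,"dz":0,"ax":0,"ay":0,"az":0},{"dx":-31,"dy":18.6,"dz":0,"ax":0,"ay":0,"az":0},{"dx":-31,"dy":18.6,"dz":0,"ax":0,"ay":0,"az":0},{"dx":-31,"dy":18.6,"dz":0,"ax":0,"ay":0,"az":0},{"dx":-31,"dy":18.6,"dz":0,"ax":0,"ay":0,"az":0},{"dx":-31,"dy":18.6,"dz":0,"ax":0,"ay":0,"az":0},{"dx":-31,"dy":18.6,"dz":0,"ax":0,"ay":0,"az":0},{"dx":-31,"dy":18.6,"dz":0,"ax":0,"ay":0,"az":0},{"dx":-31,"dy":18.6,"dz":0,"ax":0,"ay":0,"az":0},{"dx":0,"dy":0,"dz":15,"ax":0,"ay":0,"az":0},{"dx":0,"dy":0,"dz":20,"ax":0,"ay":0,"az":0},{"dx":0,"dy":0,"dz":0,"ax":0,"ay":0,"az":0},{"dx":0,"dy":0,"dz":0,"ax":0,"ay":0,"az":0},{"dx":0,"dy":0,"dz":0,"ax":0,"ay":0,"az":0},{"dx":0,"dy":0,"dz":0,"ax":0,"ay":0,"az":0}]'
python3 d.py 637.9 72.1 257 97.6
python3 - <<'E'
from h import *
c=cam("wrist"); z=bot.read_state()["tool_pos"][2]-.192; g=hsv(c); cv2.imwrite("pics/w8.png",c["bgr"])
m=(g[...,1]<50)&(g[...,2]>90); circ(c,m,z+.012,2000)
E
```

```text
time: 24.15
tool_pos: [0.6383, 0.0727, 0.2799]
tcp_rot: [2.069, 2.364, 0.0]
wrist_force: [-0.2, 0.4, -5.8]
width: 0.616
grip_force: 96.2
t 24.15 pos [638.3  72.7 279.9] psi 97.6 tilt [ 0.  0. -1.] | az -0.0 | final-yaw dx -0.6 dy -0.5 dz 22.9 | now-yaw [-0.6 -0.5 22.9] w 0.616 g 96.2 F [-0.2  0.4 -5.8] q [ 0.07  0.3   1.79  0.    1.04 -0.06]
circ c 635.0 92.9 r 81.4 bboxc [637.5 105. ] px [278. 155.]
circ c 642.0 42.7 r 44.6 bboxc [643.3  48.7] px [284. 299.]
```

View pics/w8.png

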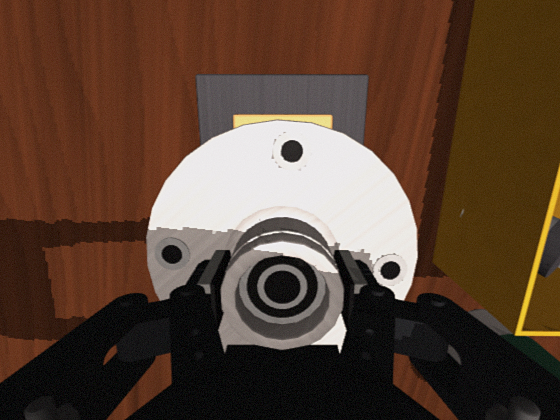

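The housing hangs level in the grip, with the bearing centre at (283,287) and bolt holes at (172,254), (390,270) and (292,151).

```bash
python3 - <<'E'
from h import *
c=cam("wrist"); z=bot.read_state()["tool_pos"][2]-.192
print(z,plane(c,(283,287),z+.038).round(4),plane(c,(172,254),z+.012).round(4),plane(c,(390,270),z+.012).round(4),plane(c,(292,151),z+.012).round(4))
t=cam("top"); g=hsv(t); m=np.zeros(g.shape[:2],bool); m[110:220,200:310]=((g[...,1]<40)&(g[...,2]>160))[110:220,200:310]; circ(t,m,z+.012,500)
E
python3 d.py 637.9 72.1 257 97.6
```

```text
0.08887160957548584 [0.6387 0.072  0.1269] [0.5788 0.069  0.1009] [0.6976 0.0753 0.1009] [0.6352 0.1316 0.1009]
t 24.30 pos [638.6  72.7 281. ] psi 97.6 tilt [ 0.002  0.    -1.   ] | az -0.0 | final-yaw dx -0.5 dy -0.8 dz 24.0 | now-yaw [-0.5 -0.8 24. ] w 0.610 g 96.2 F [ 0.   0.1 -5.9] q [ 0.07  0.3   1.79 -0.    1.04 -0.06]
```

```bash
python3 -m jog '[{"dx":0,"dy":-0.6,"dz":10,"ax":0,"ay":0,"az":0},{"dx":0,"dy":0,"dz":7,"ax":0,"ay":0,"az":0},{"dx":0,"dy":0,"dz":3,"ax":0,"ay":0,"az":0},{"dx":0,"dy":0,"dz":1,"ax":0,"ay":0,"az":0},{"dx":0,"dy":0,"dz":0,"ax":0,"ay":0,"az":0},{"dx":0,"dy":0,"dz":0,"ax":0,"ay":0,"az":0}]'
python3 d.py 637.9 72.1 257 97.6
```

```text
time: 24.8
tool_pos: [0.6377, 0.0721, 0.2585]
tcp_rot: [-2.07, -2.363, 0.0]
wrist_force: [-0.8, 0.1, -5.9]
width: 0.613
grip_force: 96.5
t 24.80 pos [637.7  72.1 258.5] psi 97.5 tilt [-0. -0. -1.] | az -0.1 | final-yaw dx 0.0 dy 0.2 dz 1.5 | now-yaw [0.  0.2 1.5] w 0.613 g 96.5 F [-0.8  0.1 -5.9] q [ 0.07  0.33  1.81 -0.    1.01 -0.06]
```

```bash
python3 -m jog '[{"dx":0,"dy":0,"dz":1,"ax":0,"ay":0,"az":0},{"dx":0,"dy":0,"dz":0,"ax":0,"ay":0,"az":0}]'
python3 -m jog '[{"dx":0,"dy":0,"dz":1,"ax":0,"ay":0,"az":0},{"dx":0,"dy":0,"dz":0,"ax":0,"ay":0,"az":0}]'
```

```text
time: 24.97
tool_pos: [0.6378, 0.0721, 0.2577]
tcp_rot: [2.07, 2.363, 0.0]
wrist_force: [-0.7, -0.9, -5.3]
width: 0.612
grip_force: 96.5
time: 25.13
tool_pos: [0.6379, 0.0721, 0.2571]
tcp_rot: [2.07, 2.362, 0.001]
wrist_force: [-0.9, 0.2, -4.6]
width: 0.611
grip_force: 96.6
```

```bash
python3 -m jog '[{"dx":0,"dy":0,"dz":0.5,"ax":0,"ay":0,"az":0},{"dx":0,"dy":0,"dz":0,"ax":0,"ay":0,"az":0}]'
```

```text
time: 25.3
tool_pos: [0.638, 0.0721, 0.2571]
tcp_rot: [2.07, 2.362, 0.001]
wrist_force: [-1.5, -0.7, 0.3]
width: 0.612
grip_force: 97.0
```

```bash
python3 -m jog '[{"dx":0,"dy":0,"dz":0,"ax":0,"ay":0,"az":0},{"dx":0,"dy":0,"dz":0,"ax":0,"ay":0,"az":0},{"dx":0,"dy":0,"dz":0,"ax":0,"ay":0,"az":0},{"dx":0,"dy":0,"dz":0,"ax":0,"ay":0,"az":0},{"dx":0,"dy":0,"dz":-8,"ax":0,"ay":0,"az":0},{"dx":0,"dy":0,"dz":-20,"ax":0,"ay":0,"az":0},{"dx":0,"dy":0,"dz":-30,"ax":0,"ay":0,"az":0},{"dx":0,"dy":0,"dz":-30,"ax":0,"ay":0,"az":0},{"dx":-13,"dy":-17,"dz":0,"ax":0,"ay":0,"az":0},{"dx":-22.5,"dy":-32.5,"dz":0,"ax":0,"ay":0,"az":0},{"dx":-22.5,"dy":-32.5,"dz":0,"ax":0,"ay":0,"az":0},{"dx":-22.5,"dy":-32.5,"dz":0,"ax":0,"ay":0,"az":0},{"dx":-22.5,"dy":-32.5,"dz":0,"ax":0,"ay":0,"az":0},{"dx":-22.5,"dy":-32.5,"dz":0,"ax":0,"ay":0,"az":0},{"dx":-22.5,"dy":-32.5,"dz":0,"ax":0,"ay":0,"az":0},{"dx":0,"dy":0,"dz":0,"ax":0,"ay":0,"az":0},{"dx":0,"dy":0,"dz":0,"ax":0,"ay":0,"az":0}]' 1 40
python3 d.py 447 -103 235 97.6
python3 - <<'E'
from h import *
c=cam("wrist"); g=hsv(c); cv2.imwrite("pics/w9.png",c["bgr"]); print("expected top px",proj(c,[.447,-.103,.1]),"foot",proj(c,[.447,-.103,.012]))
t=cam("top"); s=cam("side"); T=hsv(t)
print("bearing expected px top",proj(t,[.638,.0722,.103]),"side",proj(s,[.638,.0722,.103]))
m=np.zeros(T.shape[:2],bool); m[110:220,200:310]=((T[...,1]<40)&(T[...,2]>160))[110:220,200:310]; circ(t,m,.077,500)
a=cv2.resize(t["bgr"][110:220,200:310],(400,400),interpolation=cv2.INTER_CUBIC); b=cv2.resize(s["bgr"][150:260,175:285],(400,400),interpolation=cv2.INTER_CUBIC)
cv2.imwrite("pics/ts.png",np.hstack([a,b]))
E
```

```text
time: 26.72
tool_pos: [0.4458, -0.1035, 0.345]
tcp_rot: [2.074, 2.358, 0.001]
wrist_force: [0.5, 0.1, 1.1]
width: 1.001
grip_force: 0.0
t 26.72 pos [ 445.8 -103.5  345. ] psi 97.3 tilt [ 0.002 -0.    -1.   ] | az -0.3 | final-yaw dx 0.4 dy 1.3 dz 110.0 | now-yaw [  0.4   1.1 110. ] w 1.001 g 0.0 F [0.5 0.1 1.1] q [-0.28 -0.11  2.12  0.    1.13 -0.41]
expected top px [284.00572129 223.17629694] foot [283.33191164 197.12233916]
bearing expected px top [253.41916323 162.15343902] side [229.40912154 195.18954043]
circ c 637.8 69.5 r 75.5 bboxc [637.1  70.8] px [255. 165.]
```

View pics/w9.png

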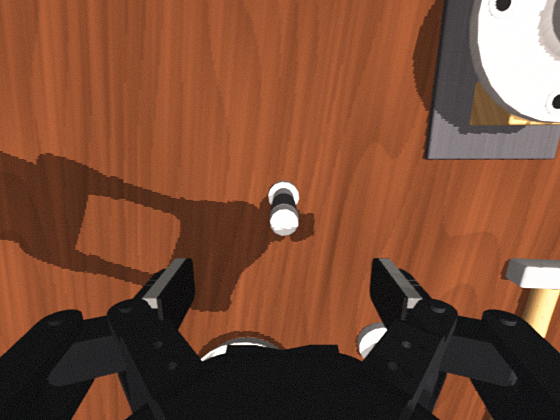

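View pics/ts.png

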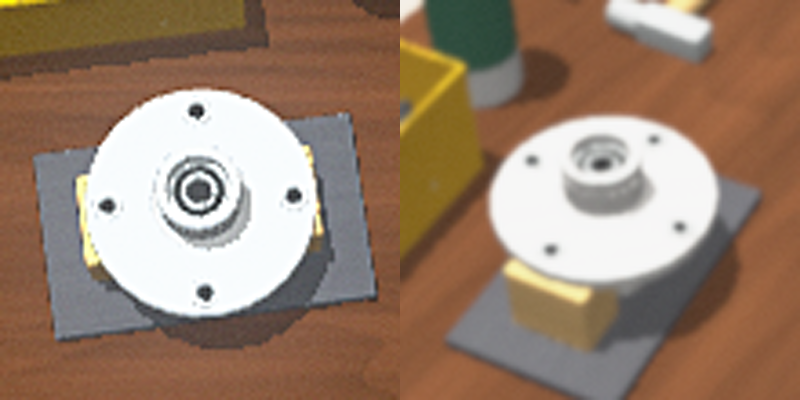

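The top view shows the housing level across both blocks, bearing at crop (199,190), within about 1 mm of the tin centre. The wrist view shows the driver's top at (285,221), as predicted. I'll grip it now.

```bash
python3 -m jog '[{"dx":1.3,"dy":1,"dz":20,"ax":0,"ay":0,"az":0},{"dx":0,"dy":0,"dz":30,"ax":0,"ay":0,"az":0},{"dx":0,"dy":0,"dz":30,"ax":0,"ay":0,"az":0},{"dx":0,"dy":0,"dz":22,"ax":0,"ay":0,"az":0},{"dx":0,"dy":0,"dz":8,"ax":0,"ay":0,"az":0},{"dx":0,"dy":0,"dz":0,"ax":0,"ay":0,"az":0},{"dx":0,"dy":0,"dz":0,"ax":0,"ay":0,"az":0}]' 1
python3 -m jog '[{"dx":0,"dy":0,"dz":0,"ax":0,"ay":0,"az":0},{"dx":0,"dy":0,"dz":0,"ax":0,"ay":0,"az":0},{"dx":0,"dy":0,"dz":0,"ax":0,"ay":0,"az":0},{"dx":0,"dy":0,"dz":0,"ax":0,"ay":0,"az":0},{"dx":0,"dy":0,"dz":0,"ax":0,"ay":0,"az":0},{"dx":0,"dy":0,"dz":0,"ax":0,"ay":0,"az":0},{"dx":0,"dy":0,"dz":0,"ax":0,"ay":0,"az":0},{"dx":0,"dy":0,"dz":0,"ax":0,"ay":0,"az":0},{"dx":0,"dy":0,"dz":0,"ax":0,"ay":0,"az":0},{"dx":0,"dy":0,"dz":0,"ax":0,"ay":0,"az":0}]' 0 50
python3 d.py 447 -103 235 97.6
```

```text
time: 27.45
tool_pos: [0.4487, -0.1005, 0.2345]
tcp_rot: [-2.069, -2.364, 0.0]
wrist_force: [-0.3, 0.3, 1.2]
width: 1.0
grip_force: 0.0
time: 28.28
tool_pos: [0.448, -0.1012, 0.2349]
tcp_rot: [2.07, 2.362, 0.0]
wrist_force: [-1.5, 0.1, 6.8]
width: 0.249
grip_force: 48.6
t 28.28 pos [ 448.  -101.2  234.9] psi 97.5 tilt [ 0.001 -0.    -1.   ] | az -0.1 | final-yaw dx -1.7 dy -1.2 dz -0.1 | now-yaw [-1.7 -1.2 -0.1] w 0.249 g 48.6 F [-1.5  0.1  6.8] q [-0.28  0.03  2.21 -0.    0.9  -0.41]
```

```bash
python3 -m jog '[{"dx":0,"dy":0,"dz":-10,"ax":0,"ay":0,"az":0},{"dx":0,"dy":0,"dz":-25,"ax":0,"ay":0,"az":0},{"dx":0,"dy":0,"dz":-35,"ax":0,"ay":0,"az":0},{"dx":0,"dy":0,"dz":-35,"ax":0,"ay":0,"az":0},{"dx":0,"dy":0,"dz":-35,"ax":0,"ay":0,"az":0},{"dx":0,"dy":0,"dz":-15,"ax":0,"ay":0,"az":0},{"dx":11,"dy":16,"dz":0,"ax":0,"ay":0,"az":0},{"dx":22.5,"dy":32.5,"dz":0,"ax":0,"ay":0,"az":0},{"dx":22.5,"dy":32.5,"dz":0,"ax":0,"ay":0,"az":0},{"dx":22.5,"dy":32.5,"dz":0,"ax":0,"ay":0,"az":0},{"dx":22.5,"dy":32.5,"dz":0,"ax":0,"ay":0,"az":0},{"dx":22.5,"dy":32.5,"dz":0,"ax":0,"ay":0,"az":0},{"dx":22.5,"dy":32.5,"dz":0,"ax":0,"ay":0,"az":0},{"dx":0,"dy":0,"dz":0,"ax":0,"ay":0,"az":0},{"dx":0,"dy":0,"dz":0,"ax":0,"ay":0,"az":0},{"dx":0,"dy":0,"dz":0,"ax":0,"ay":0,"az":0}]'
python3 d.py 638 71.7 338 97.6
python3 - <<'E'
from h import *
c=cam("wrist"); cv2.imwrite("pics/w10.png",c["bgr"]); z=bot.read_state()["tool_pos"][2]
print("foot expected",proj(c,[.638,.0717,z-.235+.012]),"boss top expected",proj(c,[.638,.0717,.115]),"bolt mid",proj(c,[.638,.0717,.077]))
E
```

```text
time: 29.62
tool_pos: [0.6373, 0.0715, 0.388]
tcp_rot: [-2.068, -2.362, 0.004]
wrist_force: [-0.2, -0.0, -2.8]
width: 0.244
grip_force: 50.0
t 29.62 pos [637.3  71.5 388. ] psi 97.6 tilt [-0.003 -0.001 -1.   ] | az -0.0 | final-yaw dx 0.1 dy 0.8 dz 50.0 | now-yaw [ 0.1  0.9 50. ] w 0.244 g 50.0 F [-0.2 -0.  -2.8] q [ 0.07  0.21  1.7  -0.    1.23 -0.06]
foot expected [284.97303091 233.78258279] boss top expected [284.5756428  213.39450656] bolt mid [284.36483317 202.57887617]
```

View pics/w10.png

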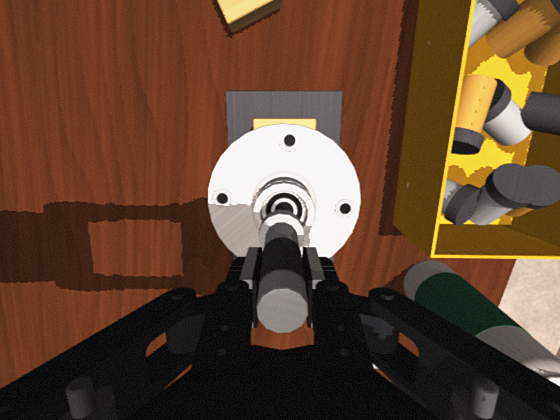

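The driver hangs over the bore: top cap about (283,307), foot about (282,228). The flange bolt holes (222,198) and (345,208) have midpoint (283.5,203), against the expected (284.4,202.6). I'll check the driver's offset numerically.

```bash
python3 - <<'E'
from h import *
c=cam("wrist"); z=bot.read_state()["tool_pos"][2]; print(bot.read_state()["tool_pos"])
g=hsv(c); 
m=np.zeros(g.shape[:2],bool); m[275:340,250:315]=(g[...,2]>105)[275:340,250:315]&(g[...,1]<50)[275:340,250:315]
circ(c,m,z-.135,100)
print("col 283 V", [(r,int(g[r,283,2])) for r in range(186,290,3)])
print("row 226", [(u,int(g[226,u,2])) for u in range(240,330,3)])
for u,v in((283,307),): print("top",plane(c,(u,v),z-.135).round(4))
print("foot rim", [proj(c,np.array([.638,.0717,z-.235+.012])+d).round(0) for d in np.array([[.016,0,0],[-.016,0,0],[0,.016,0]])], plane(c,(283.5,203),.077).round(4))
E
```

```text
[0.63683097 0.07060056 0.38879402]
circ c 636.0 70.6 r 10.2 bboxc [636.1  70.6] px [282. 310.]
col 283 V [(186, 247), (189, 245), (192, 89), (195, 27), (198, 255), (201, 99), (204, 43), (207, 27), (210, 75), (213, 98), (216, 247), (219, 244), (222, 140), (225, 79), (228, 88), (231, 88), (234, 88), (237, 53), (240, 31), (243, 28), (246, 25), (249, 26), (252, 26), (255, 25), (258, 27), (261, 24), (264, 27), (267, 20), (270, 58), (273, 64), (276, 71), (279, 66), (282, 69), (285, 67), (288, 108)]
row 226 [(240, 184), (243, 176), (246, 175), (249, 181), (252, 171), (255, 175), (258, 170), (261, 135), (264, 154), (267, 160), (270, 126), (273, 66), (276, 84), (279, 81), (282, 85), (285, 81), (288, 83), (291, 84), (294, 252), (297, 244), (300, 251), (303, 144), (306, 177), (309, 179), (312, 240), (315, 247), (318, 247), (321, 247), (324, 247), (327, 249)]
top [0.6362 0.0723 0.2538]
foot rim [array([309., 236.]), array([262., 230.]), array([289., 211.])] [0.6371 0.0705 0.077 ]
```

```bash
python3 -m jog '[{"dx":0.8,"dy":1.3,"dz":10,"ax":0,"ay":0,"az":0},{"dx":0,"dy":0,"dz":12,"ax":0,"ay":0,"az":0},{"dx":0,"dy":0,"dz":7,"ax":0,"ay":0,"az":0},{"dx":0,"dy":0,"dz":0,"ax":0,"ay":0,"az":0},{"dx":0,"dy":0,"dz":0,"ax":0,"ay":0,"az":0},{"dx":0,"dy":0,"dz":0,"ax":0,"ay":0,"az":0}]'
python3 d.py 638 71.4 338 97.6
python3 - <<'E'
from h import *
c=cam("wrist"); z=bot.read_state()["tool_pos"][2]; g=hsv(c); cv2.imwrite("pics/w11.png",c["bgr"])
m=np.zeros(g.shape[:2],bool); m[275:340,250:315]=(g[...,2]>105)[275:340,250:315]&(g[...,1]<50)[275:340,250:315]; circ(c,m,z-.135,100)
d=np.zeros(g.shape[:2],bool); d[100:260,:]=(g[...,2]<70)[100:260,:]
for b in blobs(d,20):
    x=b.reshape(-1,2); 
    if cv2.contourArea(b)<200: print(cv2.contourArea(b),((x.max(0)+x.min(0))/2),(plane(c,(x.max(0)+x.min(0))/2,.077)*1000).round(1))
E
```

```text
time: 30.22
tool_pos: [0.6389, 0.0722, 0.36]
tcp_rot: [-2.071, -2.362, 0.0]
wrist_force: [0.3, 0.3, -2.4]
width: 0.245
grip_force: 50.2
t 30.22 pos [638.9  72.2 360. ] psi 97.5 tilt [-0.  0. -1.] | az -0.1 | final-yaw dx -0.7 dy -1.0 dz 22.0 | now-yaw [-0.7 -1.  22. ] w 0.245 g 50.2 F [ 0.3  0.3 -2.4] q [ 0.07  0.23  1.72  0.    1.18 -0.06]
circ c 638.2 72.0 r 10.2 bboxc [638.3  72. ] px [282. 310.]
89.5 [287.  141.5] [634.6 131.2  77. ]
82.0 [213. 206.] [577.8  68.2  77. ]
71.0 [348.5 216.5] [697.3  74.3  77. ]
40.0 [511.  136.5] [816.5 159.3  77. ]
23.5 [513.  103.5] [809.5 184.1  77. ]
21.0 [509.  115.5] [809.4 174.9  77. ]
```

```bash
python3 -m jog '[{"dx":-0.6,"dy":-0.5,"dz":6,"ax":0,"ay":0,"az":0},{"dx":0,"dy":0,"dz":4,"ax":0,"ay":0,"az":0},{"dx":0,"dy":0,"dz":2,"ax":0,"ay":0,"az":0},{"dx":0,"dy":0,"dz":0,"ax":0,"ay":0,"az":0}]'
python3 -m jog '[{"dx":0,"dy":0,"dz":3,"ax":0,"ay":0,"az":0},{"dx":0,"dy":0,"dz":2,"ax":0,"ay":0,"az":0},{"dx":0,"dy":0,"dz":0,"ax":0,"ay":0,"az":0}]'
```

```text
time: 30.6
tool_pos: [0.6382, 0.0717, 0.3471]
tcp_rot: [-2.07, -2.362, 0.002]
wrist_force: [-0.2, -0.2, -3.4]
width: 0.241
grip_force: 50.2
time: 30.85
tool_pos: [0.6384, 0.0717, 0.3426]
tcp_rot: [-2.07, -2.362, 0.001]
wrist_force: [0.0, -1.0, -3.1]
width: 0.246
grip_force: 50.2
```

```bash
python3 -m jog '[{"dx":0,"dy":0,"dz":2,"ax":0,"ay":0,"az":0},{"dx":0,"dy":0,"dz":1,"ax":0,"ay":0,"az":0},{"dx":0,"dy":0,"dz":0,"ax":0,"ay":0,"az":0}]'
```

```text
time: 31.1
tool_pos: [0.6385, 0.0717, 0.3399]
tcp_rot: [-2.07, -2.363, 0.001]
wrist_force: [-0.3, 0.5, -3.2]
width: 0.248
grip_force: 50.2
```

```bash
python3 -m jog '[{"dx":0,"dy":0,"dz":1,"ax":0,"ay":0,"az":0},{"dx":0,"dy":0,"dz":0,"ax":0,"ay":0,"az":0}]'
python3 -m jog '[{"dx":0,"dy":0,"dz":1,"ax":0,"ay":0,"az":0},{"dx":0,"dy":0,"dz":0,"ax":0,"ay":0,"az":0}]'
```

```text
time: 31.27
tool_pos: [0.6385, 0.0717, 0.3391]
tcp_rot: [-2.07, -2.363, 0.0]
wrist_force: [0.2, -0.0, -3.3]
width: 0.239
grip_force: 50.2
time: 31.43
tool_pos: [0.6385, 0.0717, 0.3381]
tcp_rot: [-2.07, -2.363, 0.0]
wrist_force: [-0.3, -0.1, -3.1]
width: 0.246
grip_force: 50.2
```

```bash
python3 -m jog '[{"dx":0,"dy":0,"dz":0.7,"ax":0,"ay":0,"az":0},{"dx":0,"dy":0,"dz":0,"ax":0,"ay":0,"az":0}]'
```

```text
time: 31.6
tool_pos: [0.6386, 0.0717, 0.338]
tcp_rot: [2.07, 2.363, 0.0]
wrist_force: [-1.9, -0.3, -0.2]
width: 0.247
grip_force: 50.4
```

Contact came at the expected height. I'll open slowly, hold, then retreat straight up.

```bash
python3 -m jog '[{"dx":0,"dy":0,"dz":0,"ax":0,"ay":0,"az":0},{"dx":0,"dy":0,"dz":0,"ax":0,"ay":0,"az":0},{"dx":0,"dy":0,"dz":0,"ax":0,"ay":0,"az":0},{"dx":0,"dy":0,"dz":0,"ax":0,"ay":0,"az":0},{"dx":0,"dy":0,"dz":0,"ax":0,"ay":0,"az":0},{"dx":0,"dy":0,"dz":0,"ax":0,"ay":0,"az":0},{"dx":0,"dy":0,"dz":-10,"ax":0,"ay":0,"az":0},{"dx":0,"dy":0,"dz":-20,"ax":0,"ay":0,"az":0},{"dx":0,"dy":0,"dz":-20,"ax":0,"ay":0,"az":0},{"dx":0,"dy":0,"dz":-20,"ax":0,"ay":0,"az":0},{"dx":0,"dy":0,"dz":0,"ax":0,"ay":0,"az":0},{"dx":0,"dy":0,"dz":0,"ax":0,"ay":0,"az":0}]' 1
python3 - <<'E'
from h import *
c=cam("wrist"); g=hsv(c)
print("expected top",proj(c,[.638,.0715,.203]),"bolt mids",proj(c,[.6375,.0713,.077]))
m=np.zeros(g.shape[:2],bool); u,v=map(int,proj(c,[.638,.0715,.203])); m[v-22:v+23,u-30:u+30]=((g[...,1]<50)&(g[...,2]>105))[v-22:v+23,u-30:u+30]; circ(c,m,.203,80)
d=np.zeros(g.shape[:2],bool); d[80:260,150:420]=(g[...,2]<70)[80:260,150:420]
for b in blobs(d,20):
    x=b.reshape(-1,2); k=(x.max(0)+x.min(0))/2; print(cv2.contourArea(b),k,(plane(c,k,.077)*1000).round(1))
# driver top by triangulation, top+side
t=cam("top"); s=cam("side")
for n,q in(("t",t),("s",s)):
    G=hsv(q); e=proj(q,[.638,.0715,.203]); u,v=map(int,e.round()); m=np.zeros(G.shape[:2],bool); w=9; m[v-w:v+w,u-w:u+w]=((G[...,1]<40)&(G[...,2]>170))[v-w:v+w,u-w:u+w]
    for b in blobs(m,8): print(n,"exp",e.round(1),"got",((b.reshape(-1,2).max(0)+b.reshape(-1,2).min(0))/2),cv2.contourArea(b))
a=bot.read_state(); print(a["time"],a["tool_pos"],a["width"],a["wrist_force"].round(1))
E
```

```text
time: 32.6
tool_pos: [0.6391, 0.0718, 0.4101]
tcp_rot: [2.068, 2.36, 0.005]
wrist_force: [0.1, 0.3, -0.8]
width: 0.996
grip_force: 0.0
expected top [279.69344809 242.49948939] bolt mids [279.5604095 197.7852188]
circ c 637.4 72.0 r 23.4 bboxc [637.5  71.9] px [278. 243.]
1874.0 [186.  228.5] [542.4  24.8  77. ]
1129.5 [383.  154.5] [734.7 129.   77. ]
348.5 [278.5 217.5] [639.2  49.9  77. ]
171.5 [232. 249.] [593.3   7.5  77. ]
51.0 [284. 139.] [634.2 130.9  77. ]
45.0 [221.5 193. ] [577.1  68.5  77. ]
43.0 [336.  202.5] [696.8  74.   77. ]
s exp [226.4 162.6] got [225.5 163.5] 21.5
32.75 [0.63808261 0.07170437 0.40615646] 1.0028830422320871 [0.3 1.  0.7]
```

```bash
python3 -m jog '[{"dx":0,"dy":0,"dz":-20,"ax":0,"ay":0,"az":0},{"dx":0,"dy":0,"dz":-20,"ax":0,"ay":0,"az":0},{"dx":0,"dy":0,"dz":0,"ax":0,"ay":0,"az":0},{"dx":0,"dy":0,"dz":0,"ax":0,"ay":0,"az":0},{"dx":0,"dy":0,"dz":0,"ax":0,"ay":0,"az":0},{"dx":0,"dy":0,"dz":0,"ax":0,"ay":0,"az":0}]'; python3 -c "
from workcell import bot; print(bot.finish_job())"
```

```text
time: 33.25
tool_pos: [0.6381, 0.0717, 0.4453]
tcp_rot: [-2.069, -2.361, 0.004]
wrist_force: [-1.0, -0.6, 1.0]
width: 0.999
grip_force: 0.0
the job is handed in; nothing more can be done
None
```

The job is handed in after 33 s of robot time: tin mid-plate, a tall block close on each side, housing flange down across both with its bore within about 1 mm of the tin's centre, and the narrow driver upright in the bore; the low block and wide-footed driver were not moved, and no verdict came back.

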